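# Put the test tray away: clear it, square the board, release the slide and push it home

### The job

Put the pulled-out test tray away. Lift the transformer off the tray and set it down gently, upright, on a free part of the bench mat; swing the power board round on its stud until it lies square along the tray's side lip; then press the release lever of the slide and, with it held down, start the tray in, and push the tray gently fully home. Leave the meter, the solder spool and the capacitor where they are.

Things in the scene. Friction and masses are not known exactly. Their poses are not given: they have to be found in the camera images.
- rack: Low grey steel test chassis, fixed, 310 deep, 192 wide, top 101 above the bench; open mouth in front, 180 wide inside, up to z 97. Origin: on the bench under the middle of the mouth; x into the chassis (the way the tray goes in), y to the left looking in, z up. A power supply 150 wide stands on it from x 88 to 292, top at z 190.
- tray (a joint): How far the tray has gone in along rack +x, m: 0 = fully out (start), 0.240 = home, front flange flush with the mouth. Full-extension slides, about 3 N friction. Locked out at the start: 3 mm of play, then the lever's latch ear stops it. Front flange: outer face at rack x -240 when out, 176 wide, z 12 to 58.
- handle_mid (a point): Middle of the tray's pull handle: a round bar 10 thick, 100 long along rack y, its axis 32 in front of the front flange and 36 above the bench; rack frame (-272, 0, 36) with the tray out. Moves with the tray. Pushing on it, or on the flange, pushes the tray.
- stud (a point): Foot of the upright steel pivot stud on the tray deck, 8 diameter, 15 tall; rack frame (-164, -22, 40) with the tray out. Deck (out): top at z 40, rack x -236 to 40, y -38 to 73, open on its +y side; a low side lip (x -152 to 36) runs along its -y side, inner face at y -34, top at z 50. All move with the tray.
- lever (a joint): Release lever angle, rad: 0 = up (spring), 0.26 = at its stop. Black flat rocker beside the tray's -y side, 123 long (rack x), 24 wide; hinge at rack (-48, -64, 44) when out. Pad down 9 mm (0.16) frees the latch, stop at 14 mm; 2.5 N to start, 6.5 N at the stop. Hold it down 10 to 13 mm until the tray is 20 mm in; then it may be let go; springs up by 50 mm.
- lever_pad (a point): Where to press the lever: top of its outer-end pad, 55 from the hinge, 46 above the bench at rest, rack (-103, -64, 46) when out. Flat pad 24 wide (rack y), reaching 18 to the front (-x) and 18 towards the mouth, where an upturned tab 10 high lets a fingertip push the tray in. The side lip is 26 away on the +y side. Moves with lever and tray.
- board: Power board, plate 150 x 90 x 5, 0.45 kg, loose, flat on the deck, its corner hole (11) over the stud. Origin: hole centre, underside. x along the long side (plate -10 to 140), y across (-10 to 80), z up. Starts swung out 34 to 52 deg counter-clockwise from above over the tray's +y side. Square: its x along rack x, inner long edge (y -10) 2 mm from the side lip.
- heatsink_mid (a point): Middle of the flat outer side face of the board's aluminium heatsink, good for pushing the board round: board frame (70, 78, 25). The heatsink is 120 long (board x 10 to 130), 26 wide (y 52 to 78), from 5 to 45 above the board's underside. Two capacitors 29 tall stand at board (18, 30), (42, 32); all else on it is under 14 tall.
- transformer: Mains transformer 56 (its x) x 40 (its y) x 62 tall, 0.3 to 0.52 kg, loose, upright on the deck between board and side lip, 10 to 30 from the mouth, its x within 9 deg of rack x. Origin: middle of the underside, z up. Grip across the pale bobbin: flat faces 40 apart along its y, 34 wide, from 12 to 48 above its underside.
- mat: Blue-grey rubber bench mat, fixed, 260 (its x) x 150 (its y) x 3 thick. Origin: middle of its underside. The meter lies on it across one part; the rest is free.
- meter: Black handheld multimeter lying on the mat, 72 (its x) x 145 (its y) x 45 tall at its dial. Origin: middle of its underside. Leave alone.
- spool: Spool of solder wire standing on end near the tray, 60 diameter, 60 tall. Origin: middle of its underside. Leave alone.
- capacitor: Large black can capacitor standing upright near the tray, 50 diameter, 97 tall. Origin: middle of its underside. Leave alone.
There are look-alikes about, which are no part of the job. Leave any blue or yellow look-alike of the board alone.

How it is judged:
By the outcome, as a careful person would: the job done as asked, in the order asked, and still so for the second after the job is handed in, with the robot touching nothing.
It also fails if it takes over 72 s, if anything falls off the work surface, if the arm or the gripper's body presses on something with over 40 N, if the wrist force passes 120 N, or if a joint passes its speed limit or range.

### The arm

A 6-joint arm with a two-finger parallel gripper is mounted at the origin on the work surface. World frame = base frame: x ahead of the robot, y to its left, z up, the work surface at z = 0. Lengths are in m, angles in rad, forces in N, time in s.
With the tool pointing down it reaches from about 0.3 to 0.95 m from the base axis. Payload 3.1 kg.
Tool frame: the origin (TCP) lies midway between the tips of the shut fingers; the grasp point (between the pads) lies 19 mm behind it; z points along the fingers, y is the direction in which the jaws open and shut (so a half turn about z gives the same grasp; the last joint's range is limited). The gripper opens to 85 mm and grips with 20 to 120 N. Pads are 22 mm wide; open, the fingers measure 114 mm over their backs; the gripper's body (76 mm by 85 mm) begins 54 mm behind the grasp point. The pads swing forward as they close: fully open they stand 13 mm farther back than shut.
Start: joints at [-1.401, 0.308, 1.634, -0, 1.2, -0.07], TCP at [0.148, -0.607, 0.231] pointing down, gripper open.
Joint ranges: [-3.06, 3.06], [-0.79, 1.96], [0.05, 2.63], [-1.19, 4.34], [0.05, 2.64], [-2.94, 2.94]. Speed limits (rad/s): [2.79, 2.79, 3.14, 3.14, 3.14, 3.14].

### API

Orientations are given as a rotation vector (axis times angle).
In Python, from cell import r gives the robot as it stands.
- The arm moves only by the tool send_rows, never from a script. Its argument "deltas" is a list of rows, each a list of 3 entries, a list of its own where there are three numbers: the turn, a rotation vector about the tool's x, y, z in units of 2 pi rad (1.0 is 2 pi rad), then the shift along the tool's x, y, z in units of 50 mm (1.0 is 50 mm), then the opening, from -1 (shut) to 1 (fully open), so that 0 is half open. A call has 1 to 5 rows; each row shifts and turns the commanded pose from where the row before left it, along the tool's axes as they then stand; what a row does not reach is not made up. A row lasts 1/10 s, in which the tool goes at most 50 mm and 8.59 degrees, less where a joint would pass 70% of its speed; a pose out of reach is approached as far as the arm can. A call with a number of a shift or a turn outside -1 to 1 is refused whole. A call with a gripper value outside its range is refused whole. The fingers move at their own pace and stop on an object; the grip force is fixed at half the most. Time passes only in rows, so rows that do not move let the fingers close. It gives the time, the measured TCP pose, the force and the opening at its end, in the units of the state.
- r.state(): the state, without advancing time (a new reading comes with each control period).
- r.get_image(name): name is "side" or "top"; returns a dict with "color" (420x560x3 uint8, red, green, blue), "fx", "fy", "cx", "cy" (pixels), "dist_coeffs" ([k1, k2, p1, p2, k3] as OpenCV has them; the pictures are not rectified), "R" (3x3) and "t" (3): a world point X has camera coordinates R X + t. Camera axes: x right, y down, z forward; pixel columns grow to the right and rows downward; lengths in m; the calibration is good to about 2 mm. A picture is of the moment at which its call begins. There is no depth.
- r.job_done(): hands the job in, once; it reports no verdict.
The state is a dict: "time": time; "joints": joint angles; "joint_velocities": joint speeds; "joint_torque": joint torques, N m; "position": TCP position; "tcp_rot": TCP orientation; "force": force on the tool from outside, world axes, zero at the start; "moment": the same for the moment, N m; "finger_gap": finger opening in m.
Only numpy, scipy, OpenCV 4.12 (cv2) and the standard library are available. Lean on these libraries where they do the work, as an engineer would, in place of code of your own. Each camera call takes 0.05 s, during which the arm holds its last target.

## Working session

There is one attempt and no reset: what is moved stays moved. The work goes in short steps, Python scripts to look and compute and a tool call to move; the robot and the scene stay as the last step left them, time stands still between calls to the robot, and variables do not carry over. Pictures are saved under pics/ and viewed, and the job is handed in when it is done.

Besides the shell and the picture viewer there is one more tool, called after "Request:" by a JSON object that holds its "api" and its "payload", one argument or row to a line. send_rows: Moves the arm, as the interface text tells. Shifts and turns lie within -1 to 1; 1 stands for 50 mm of shift or 2 pi rad of turn. Its arguments: {"type":"object","properties":{"deltas":{"type":"array"}},"required":["deltas"]}

```bash
ls; mkdir -p pics
python3 - <<'E'
from cell import r
import cv2
print(r.state())
for n in("side","top"):
    d=r.get_image(n)
    cv2.imwrite(f"pics/{n}0.png",d["color"][:,:,::-1])
    print(n,{k:d[k] for k in d if k!="color"})
E
```

```text
pics
{'time': 0.0, 'joints': array([-1.40074522e+00,  3.09001658e-01,  1.63520569e+00,  8.63222857e-06,
        1.19969744e+00, -6.97031987e-02]), 'joint_velocities': array([ 1.26337459e-03,  3.16524033e-04, -9.85107266e-04, -2.72089845e-05,
       -1.16199569e-04, -1.59226213e-04]), 'joint_torque': array([-1.03150403e-04, -4.15253270e+01, -2.76663798e+01, -1.00981115e-04,
        1.00568056e-02, -1.95394549e-06]), 'position': array([ 0.14824818, -0.60630898,  0.23004005]), 'tcp_rot': array([-3.11675403e+00, -3.75422729e-01,  1.69410153e-04]), 'force': array([-0.30338728, -0.48854482,  0.78157288]), 'moment': array([-0.04486994, -0.02345709,  0.01245418]), 'finger_gap': 0.08514416338717583}
side {'fx': 457.4299820905025, 'fy': 457.4299820905025, 'cx': 275.00860285801815, 'cy': 211.3627766739035, 'dist_coeffs': array([-0.05857521,  0.        ,  0.        ,  0.        ,  0.        ]), 'R': array([[-0.98565058, -0.16754314,  0.02054846],
       [-0.12844935,  0.66548465, -0.7352761 ],
       [ 0.10951578, -0.72736475, -0.67745614]]), 't': array([0.57535679, 0.171819  , 0.88058805])}
top {'fx': 468.10721061907066, 'fy': 468.10721061907066, 'cx': 275.8519289933882, 'cy': 205.4501120574777, 'dist_coeffs': array([0.02044215, 0.        , 0.        , 0.        , 0.        ]), 'R': array([[ 0.01477284, -0.99983386,  0.01067804],
       [-0.99768554, -0.0154483 , -0.06621862],
       [ 0.06637258, -0.00967509, -0.997748  ]]), 't': array([-0.07956223,  0.60544047,  1.057788  ])}
```

View pics/side0.png

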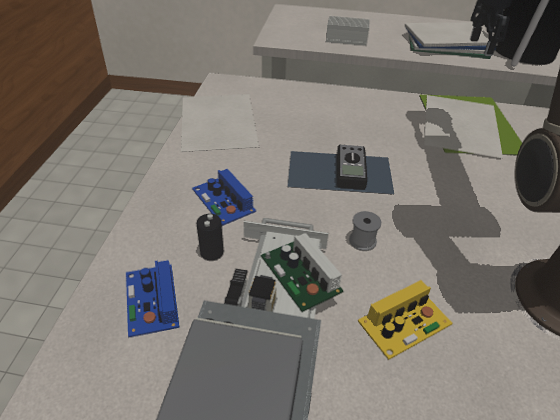

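View pics/top0.png

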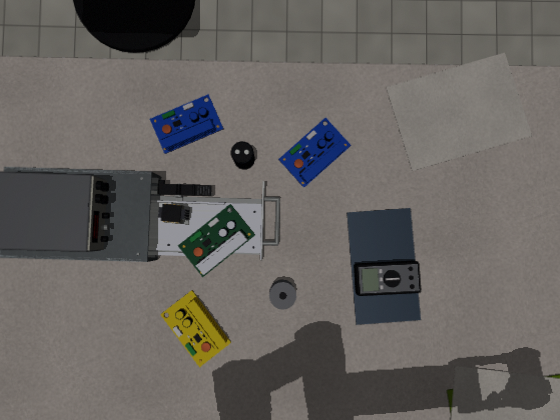

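```bash
cat > h.py <<'E'
import numpy as np, cv2
from cell import r
def cam(n):
    d=r.get_image(n); d["K"]=np.array([[d["fx"],0,d["cx"]],[0,d["fy"],d["cy"]],[0,0,1]]); return d
def ray(d,uv):
    p=cv2.undistortPoints(np.array([[uv]],float),d["K"],d["dist_coeffs"])[0,0]
    R=d["R"];return -R.T@d["t"], R.T@np.array([p[0],p[1],1])
def onz(d,uv,z):
    c,v=ray(d,uv); return c+v*(z-c[2])/v[2]
def proj(d,X):
    X=np.atleast_2d(np.array(X,float))
    return cv2.projectPoints(X,cv2.Rodrigues(d["R"])[0],d["t"],d["K"],d["dist_coeffs"])[0][:,0]
def tri(da,ua,db,ub):
    (c1,v1),(c2,v2)=ray(da,ua),ray(db,ub)
    A=np.stack([v1,-v2],1); s=np.linalg.lstsq(A,c2-c1,rcond=None)[0]
    a,b=c1+s[0]*v1,c2+s[1]*v2
    return (a+b)/2,np.linalg.norm(a-b)
def crop(d,x0,y0,x1,y1,k,name):
    im=cv2.resize(d["color"][y0:y1,x0:x1,::-1],None,fx=k,fy=k,interpolation=cv2.INTER_CUBIC)
    cv2.imwrite("pics/"+name,im)
E
python3 - <<'E'
from h import *
import pickle
t=cam("top"); s=cam("side"); pickle.dump((t,s),open("c0.pkl","wb"))
crop(t,140,160,300,280,5,"t1.png"); crop(s,180,200,380,350,4,"s1.png")
E
```

```text
(no output)
```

View pics/t1.png

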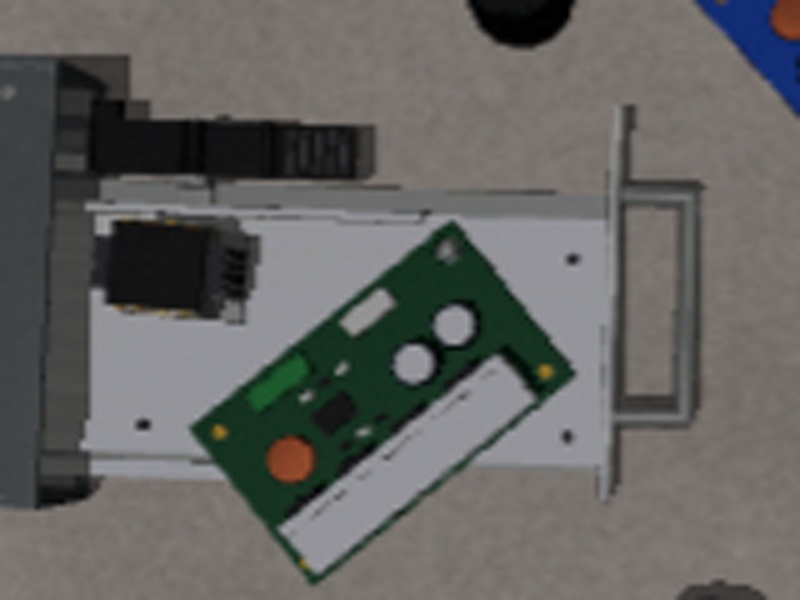

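View pics/s1.png

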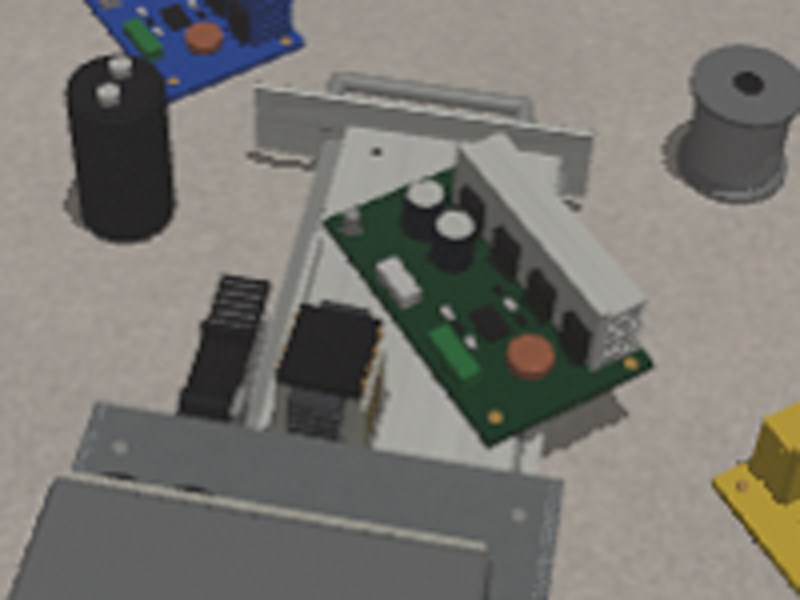

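Run:
```python
from h import *
import pickle
t,s=pickle.load(open("c0.pkl","rb"))
T=lambda u,v:((u+.5)/5-.5+140,(v+.5)/5-.5+160)
S=lambda u,v:((u+.5)/4-.5+180,(v+.5)/4-.5+200)
np.set_printoptions(precision=4,suppress=True)
P={}
def a(n,d,uv,z):
    P[n]=onz(d,uv,z);print(n,P[n])
a("flT far",t,T(625,105),.058);a("flT near",t,T(606,497),.058)
a("flS far",s,S(257,88),.058);a("flS near",s,S(592,135),.058)
a("hT far",t,T(688,190),.036);a("hT near",t,T(684,418),.036)
a("chT far",t,T(56,62),.101);a("chT near",t,T(36,505),.101)
a("chS far",s,S(97,405),.101);a("chS near",s,S(562,481),.101)
a("lipT R",t,T(425,215),.05);a("lipT L",t,T(90,205),.05)
a("deckT nearR",t,T(603,466),.04);a("deckT nearL",t,T(90,455),.04)
a("padT a",t,T(360,128),.046);a("padT b",t,T(357,178),.046)
a("stud T",t,T(449,247),.055)
a("stud S",s,S(352,215),.055)
print("stud tri",tri(t,T(449,247),s,S(352,215)))
for n,u,v in [("hs c1",503,353),("hs c2",545,392),("hs c3",322,575),("hs c4",280,530)]: a(n,t,T(u,v),.085)
for n,u,v in [("hsS1",500,137),("hsS2",645,302),("hsS3",458,155),("hsS4",600,318)]: a(n,s,S(u,v),.085)
for n,u,v in [("bd stud corner",453,222),("bd out corner",576,375),("bd far corner",190,428)]: a(n,t,T(u,v),.045)
for n,u,v in [("bdS stud corner",325,220),("bdS mid",487,445),("bdS far",652,362)]: a(n,s,S(u,v),.045)
for n,u,v in [("tr a",115,220),("tr b",212,222),("tr c",208,312),("tr d",107,302)]: a(n,t,T(u,v),.102)
for n,u,v in [("trS a",302,305),("trS b",384,318),("trS c",360,388),("trS d",277,372)]: a(n,s,S(u,v),.102)
```

```text
flT far [ 0.6592 -0.0441  0.058 ]
flT near [ 0.4852 -0.0386  0.058 ]
flS far [ 0.6559 -0.0358  0.058 ]
flS near [ 0.4834 -0.0343  0.058 ]
hT far [ 0.6235 -0.073   0.036 ]
hT near [ 0.5201 -0.0727  0.036 ]
chT far [0.6686 0.198  0.101 ]
chT near [0.4807 0.2003 0.101 ]
chS far [0.6688 0.2007 0.101 ]
chS near [0.4793 0.2026 0.101 ]
lipT R [0.6092 0.0447 0.05  ]
lipT L [0.6114 0.1941 0.05  ]
deckT nearR [ 0.4982 -0.0366  0.04  ]
deckT nearL [0.4999 0.1929 0.04  ]
padT a [0.6483 0.0752 0.046 ]
padT b [0.6257 0.076  0.046 ]
stud T [0.5948 0.0332 0.055 ]
stud S [0.5928 0.0385 0.055 ]
stud tri (array([0.5943, 0.0336, 0.0495]), np.float64(0.001481955012160293))
hs c1 [0.5476 0.0063 0.085 ]
hs c2 [ 0.5311 -0.0121  0.085 ]
hs c3 [0.4517 0.0817 0.085 ]
hs c4 [0.4706 0.1001 0.085 ]
hsS1 [0.5273 0.0025 0.085 ]
hsS2 [0.4519 0.0921 0.085 ]
hsS3 [0.5455 0.0182 0.085 ]
hsS4 [0.4708 0.1047 0.085 ]
bd stud corner [0.6066 0.0325 0.045 ]
bd out corner [ 0.5388 -0.024   0.045 ]
bd far corner [0.5127 0.1477 0.045 ]
bdS stud corner [0.6066 0.0353 0.045 ]
bdS mid [0.5122 0.1514 0.045 ]
bdS far [0.4439 0.0929 0.045 ]
tr a [0.6014 0.1707 0.102 ]
tr b [0.6012 0.1297 0.102 ]
tr c [0.5629 0.1303 0.102 ]
tr d [0.5665 0.173  0.102 ]
trS a [0.5973 0.135  0.102 ]
trS b [0.5618 0.1355 0.102 ]
trS c [0.5653 0.1734 0.102 ]
trS d [0.6004 0.1717 0.102 ]
```

Run:
```python
from h import *
import pickle
t,s=pickle.load(open("c0.pkl","rb"))
np.set_printoptions(precision=4,suppress=True)
def blob(d,cond,name):
    n,l,st,c=cv2.connectedComponentsWithStats(cond.astype(np.uint8))
    for i in range(1,n):
        if st[i,4]>60: print(name,st[i],c[i])
for n,d in (("t",t),("s",s)):
    hsv=cv2.cvtColor(d["color"],cv2.COLOR_RGB2HSV); h,sa,v=[hsv[...,i].astype(int) for i in range(3)]
    blob(d,(h>95)&(h<125)&(sa>60)&(sa<150)&(v<120)&(v>35),n+" mat")
print("cap T",onz(t,(242,149),.097),onz(t,(237,152),.097),onz(t,(247,152),.097))
print("cap S",onz(s,(208.5,220),.097), onz(s,(210,255),0))
print("spool T",onz(t,(283,295),.06),"S",onz(s,(366,219),.06))
for u in [(348,212),(410,208),(358,325),(418,321)]: print("mat",onz(t,u,.003))
for u in [(291,152),(389,158),(288,186),(393,193)]: print("matS",onz(s,u,.003))
for u in [(356,262),(419,262),(420,294),(357,295)]: print("meter",onz(t,u,.03))
crop(t,330,190,430,340,4,"t2.png"); crop(t,145,190,215,240,11,"t3.png");crop(s,230,260,300,312,11,"s3.png")
```

```text
t mat [ 348  208   72  116 4919] [382.1972 261.2468]
s mat [412  36  74  14 177] [452.4124  46.1469]
s mat [212 171  41  41 320] [235.9219 194.8281]
s mat [155 299  23  25 178] [165.9663 315.4888]
cap T [0.7222 0.0051 0.097 ] [0.7155 0.0157 0.097 ] [ 0.7159 -0.0058  0.097 ]
cap S [0.7143 0.012  0.097 ] [0.7178 0.0164 0.    ]
spool T [ 0.4077 -0.0886  0.06  ] S [ 0.4081 -0.0893  0.06  ]
mat [ 0.595  -0.2397  0.003 ]
mat [ 0.6066 -0.385   0.003 ]
mat [ 0.3349 -0.2637  0.003 ]
mat [ 0.3461 -0.4019  0.003 ]
matS [ 0.6045 -0.376   0.003 ]
matS [ 0.3452 -0.401   0.003 ]
matS [ 0.5914 -0.2335  0.003 ]
matS [ 0.3378 -0.2564  0.003 ]
meter [ 0.4803 -0.2539  0.03  ]
meter [ 0.4825 -0.3968  0.03  ]
meter [ 0.4108 -0.3985  0.03  ]
meter [ 0.4064 -0.2563  0.03  ]
```

View pics/t2.png

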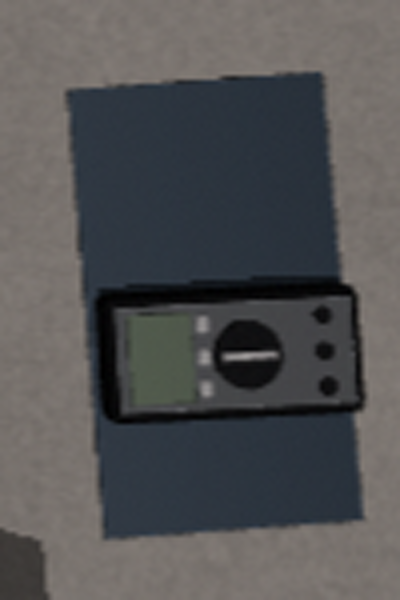

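View pics/t3.png

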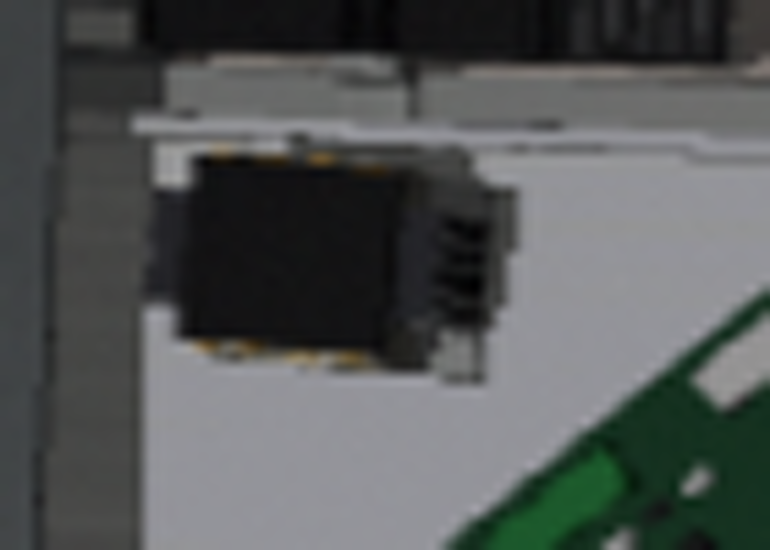

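View pics/s3.png

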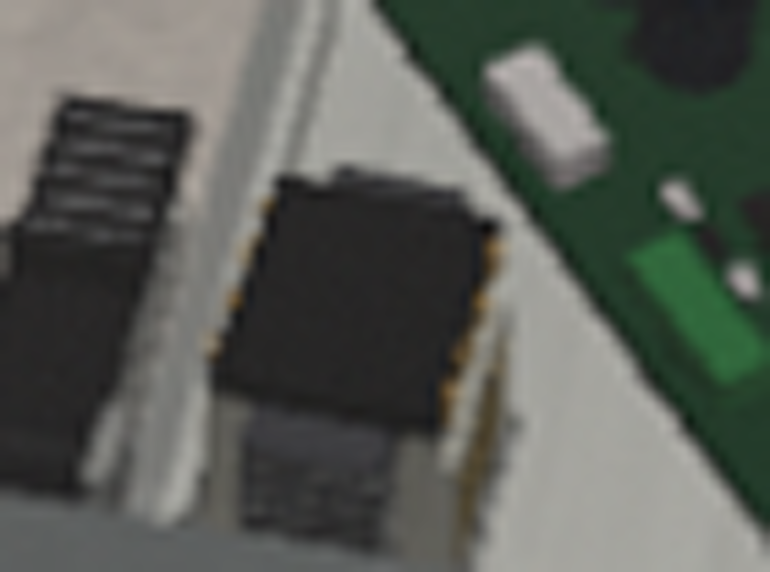

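Request:
{"api": "send_rows", "payload": {
  "deltas": [
    [[0,0,-0.0223],[0,0,0],0.4],
    [[0,0,-0.0223],[0,0,0],0.4],
    [[0,0,-0.0223],[0,0,0],0.4],
    [[0,0,-0.0223],[0,0,0],0.4],
    [[0,0,-0.0223],[0,0,0],0.4]
  ]
}}

```text
time: 0.7
position: [0.1483, -0.6069, 0.2309]
tcp_rot: [-2.796, -1.431, -0.0]
force: [1.2, 0.1, 0.6]
finger_gap: 0.0598
```

Request:
{"api": "send_rows", "payload": {
  "deltas": [
    [[0,0,-0.0223],[0,0,0],0.4],
    [[0,0,-0.0223],[0,0,0],0.4],
    [[0,0,-0.0223],[0,0,0],0.4],
    [[0,0,-0.0223],[0,0,0],0.4],
    [[0,0,0],[0,0,0],0.4]
  ]
}}

```text
time: 1.2
position: [0.1484, -0.6069, 0.231]
tcp_rot: [-2.298, -2.142, -0.0]
force: [-0.5, -0.4, -0.2]
finger_gap: 0.06
```

```bash
cat >> h.py <<'E'
from scipy.spatial.transform import Rotation as Ro
np.set_printoptions(precision=4,suppress=True)
def to(p):
    "shift in tool axes, units of 50 mm, from measured pose to world p"
    q=r.state(); R=Ro.from_rotvec(q["tcp_rot"]).as_matrix()
    print("t",q["time"],"pos",q["position"],"x",R[:,0],"yaw",np.degrees(np.arctan2(R[1,0],R[0,0])),"zax",R[:,2],"F",q["force"],"gap",q["finger_gap"])
    print("shift units",R.T@(np.array(p)-q["position"])/.05)
E
python3 - <<'E'
from h import *
to([.582,.1525,.20])
E
```

```text
t 1.2 pos [ 0.1484 -0.6069  0.231 ] x [0.0701 0.9975 0.0006] yaw 85.98012210798618 zax [-0.0001  0.0006 -1.    ] F [-0.5082 -0.3665 -0.1902] gap 0.059960683772213384
shift units [15.7585  7.5859  0.6271]
```

Request:
{"api": "send_rows", "payload": {
  "deltas": [
    [[0,0,0],[0.788,0.379,0],0.4],
    [[0,0,0],[0.788,0.379,0],0.4],
    [[0,0,0],[0.788,0.379,0],0.4],
    [[0,0,0],[0.788,0.379,0],0.4],
    [[0,0,0],[0.788,0.379,0],0.4]
  ]
}}

```text
time: 1.7
position: [0.2573, -0.4156, 0.2312]
tcp_rot: [2.302, 2.138, 0.0]
force: [0.6, -0.7, 1.2]
finger_gap: 0.0597
```

Request:
{"api": "send_rows", "payload": {
  "deltas": [
    [[0,0,0],[0.788,0.379,0],0.4],
    [[0,0,0],[0.788,0.379,0],0.4],
    [[0,0,0],[0.788,0.379,0],0.4],
    [[0,0,0],[0.788,0.379,0],0.4],
    [[0,0,0],[0.788,0.379,0],0.4]
  ]
}}

```text
time: 2.2
position: [0.3656, -0.2257, 0.2315]
tcp_rot: [2.301, 2.137, 0.0]
force: [-0.5, 0.1, -0.3]
finger_gap: 0.0599
```

Request:
{"api": "send_rows", "payload": {
  "deltas": [
    [[0,0,0],[0.788,0.379,0],0.4],
    [[0,0,0],[0.788,0.379,0],0.4],
    [[0,0,0],[0.788,0.379,0],0.4],
    [[0,0,0],[0.788,0.379,0],0.4],
    [[0,0,0],[0.788,0.379,0],0.4]
  ]
}}

```text
time: 2.7
position: [0.4739, -0.0357, 0.2315]
tcp_rot: [2.301, 2.138, 0.001]
force: [1.1, -0.4, 1.2]
finger_gap: 0.0595
```

Request:
{"api": "send_rows", "payload": {
  "deltas": [
    [[0,0,0],[0.788,0.379,0],0.4],
    [[0,0,0],[0.788,0.379,0],0.4],
    [[0,0,0],[0.788,0.379,0],0.4],
    [[0,0,0],[0.788,0.379,0],0.4],
    [[0,0,0],[0.4,0.19,0],0.4]
  ]
}}

```text
time: 3.2
position: [0.5721, 0.137, 0.2313]
tcp_rot: [-2.299, -2.141, -0.003]
force: [-0.4, -1.5, -0.5]
finger_gap: 0.0596
```

Run:
```python
from h import *
to([.582,.1525,.125])
```

```text
t 3.2 pos [0.5721 0.137  0.2313] x [0.071  0.9975 0.0012] yaw 85.92724377794174 zax [ 0.0012  0.0011 -1.    ] F [-0.3877 -1.4545 -0.454 ] gap 0.05958750325199722
shift units [0.3215 0.1727 2.1261]
```

Request:
{"api": "send_rows", "payload": {
  "deltas": [
    [[0,0,0],[0.16,0.086,0.2],0.4],
    [[0,0,0],[0.162,0.087,0.5],0.4],
    [[0,0,0],[0,0,0.7],0.4],
    [[0,0,0],[0,0,0.7],0.4],
    [[0,0,0],[0,0,0],0.4]
  ]
}}

```text
time: 3.7
position: [0.5746, 0.1473, 0.1198]
tcp_rot: [-2.295, -2.135, 0.019]
force: [-1.7, 0.2, -2.1]
finger_gap: 0.0596
```

Run:
```python
from h import *
t=cam("top");s=cam("side")
crop(t,130,160,290,280,5,"t4.png"); crop(s,200,200,360,320,5,"s4.png")
to([.582,.1525,.054])
```

```text
t 3.8 pos [0.5795 0.1483 0.1254] x [ 0.0717  0.9974 -0.0009] yaw 85.88594455422543 zax [-0.0029 -0.0007 -1.    ] F [ 0.1768 -0.3063  1.5372] gap 0.0597422323668994
shift units [0.0895 0.0486 1.4276]
```

View pics/s4.png

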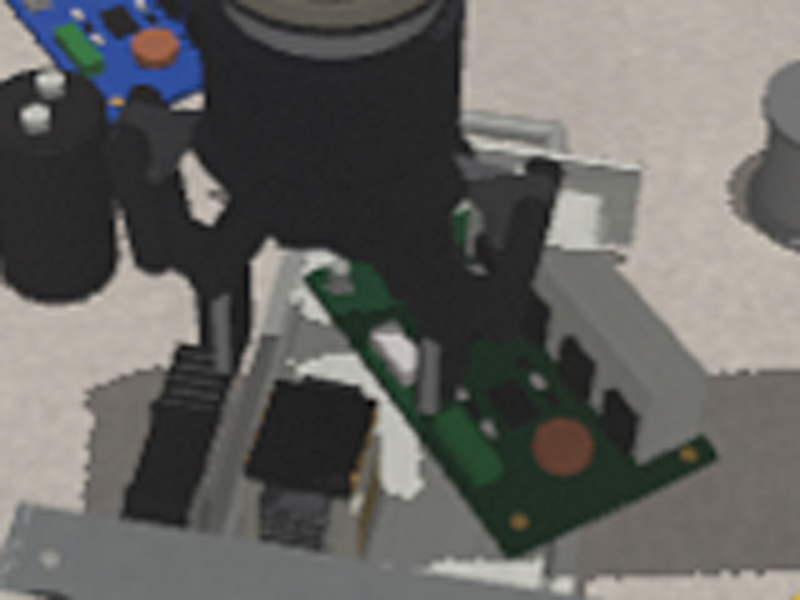

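View pics/t4.png

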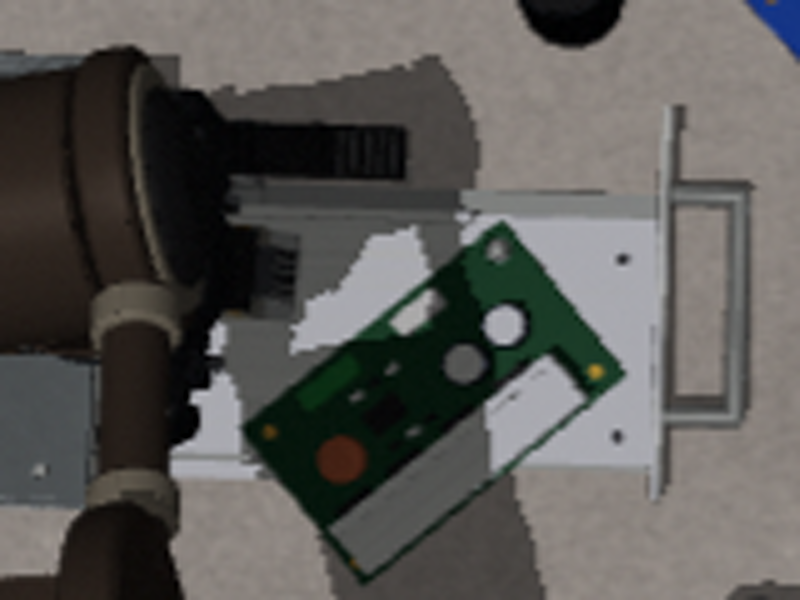

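Request:
{"api": "send_rows", "payload": {
  "deltas": [
    [[0,0,0],[0,0,0.05],0.4]
  ]
}}

```text
time: 3.9
position: [0.5824, 0.149, 0.1261]
tcp_rot: [2.297, 2.139, 0.006]
force: [0.2, -0.1, 1.0]
finger_gap: 0.0598
```

Run:
```python
from h import *
to([.582,.1525,.054])
t=cam("side")
print(proj(t,[[.582,.1525,.102],[.61,.1525,.13],[.552,.1525,.13]]))
```

```text
t 3.9 pos [0.5824 0.149  0.1261] x [0.0712 0.9975 0.0009] yaw 85.91968406631024 zax [ 0.0043  0.0006 -1.    ] F [ 0.2201 -0.1253  1.0449] gap 0.05980938815578577
shift units [ 0.0675 -0.0198  1.4421]
[[262.0142 285.1898]
 [245.2386 272.0181]
 [280.1796 277.1279]]
```

Request:
{"api": "send_rows", "payload": {
  "deltas": [
    [[0,0,0],[0.07,-0.02,0.25],0.4],
    [[0,0,0],[0,0,0.3],0.4],
    [[0,0,0],[0,0,0.3],0.4],
    [[0,0,0],[0,0,0.3],0.4],
    [[0,0,0],[0,0,0.2],0.4]
  ]
}}

```text
time: 4.45
position: [0.5783, 0.1525, 0.0537]
tcp_rot: [-2.296, -2.141, 0.004]
force: [0.3, 0.7, 0.1]
finger_gap: 0.0599
```

Request:
{"api": "send_rows", "payload": {
  "deltas": [
    [[0,0,0],[0,0,0.06],0.4],
    [[0,0,0],[0,0,0],0.4]
  ]
}}

```text
time: 4.65
position: [0.5792, 0.1526, 0.0522]
tcp_rot: [-2.297, -2.142, 0.002]
force: [0.4, 0.5, -0.2]
finger_gap: 0.0601
```

Run:
```python
from h import *
to([.582,.1525,.054])
```

```text
t 4.65 pos [0.5792 0.1526 0.0522] x [ 0.07    0.9975 -0.0005] yaw 85.98833035997919 zax [-0.0018 -0.0003 -1.    ] F [ 0.3887  0.5295 -0.1623] gap 0.06007107849080315
shift units [ 0.0012  0.0564 -0.0365]
```

Clear descent with no contact. Close.

Request:
{"api": "send_rows", "payload": {
  "deltas": [
    [[0,0,0],[0,0.04,0],0.0],
    [[0,0,0],[0,0,0],-0.3],
    [[0,0,0],[0,0,0],-0.3],
    [[0,0,0],[0,0,0],-0.3],
    [[0,0,0],[0,0,0],-0.3]
  ]
}}

```text
time: 5.15
position: [0.583, 0.1528, 0.0542]
tcp_rot: [2.297, 2.141, 0.003]
force: [2.1, 0.2, 1.5]
finger_gap: 0.0393
```

Request:
{"api": "send_rows", "payload": {
  "deltas": [
    [[0,0,0],[0,0,0],-0.3],
    [[0,0,0],[0,0,-0.1],-0.3],
    [[0,0,0],[0,0,-0.2],-0.3],
    [[0,0,0],[0,0,-0.3],-0.3],
    [[0,0,0],[0,0,-0.4],-0.3]
  ]
}}

```text
time: 5.65
position: [0.5802, 0.1524, 0.103]
tcp_rot: [-2.296, -2.141, 0.005]
force: [-0.1, 0.5, -3.5]
finger_gap: 0.0388
```

Run:
```python
from h import *
s=cam("side")
crop(s,200,200,360,320,5,"s5.png")
to([.545,-.315,.2])
```

```text
t 5.7 pos [0.5835 0.1531 0.1077] x [0.0698 0.9976 0.0011] yaw 85.99988502167066 zax [ 0.0041  0.0008 -1.    ] F [ 1.8326  0.1299 -1.0159] gap 0.03928597873344141
shift units [-9.3902 -0.1076 -1.8575]
```

View pics/s5.png

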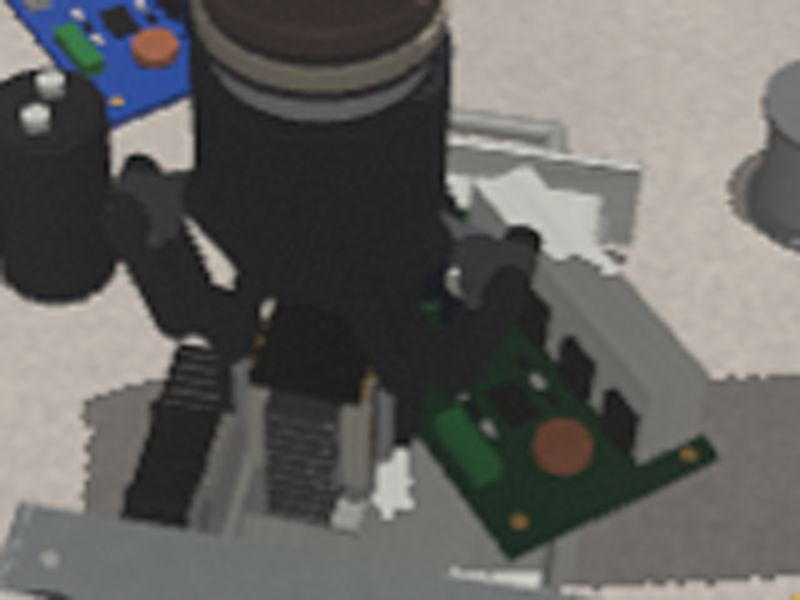

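Request:
{"api": "send_rows", "payload": {
  "deltas": [
    [[0,0,0],[0,0,-0.5],-0.3],
    [[0,0,0],[-0.2,0,-0.6],-0.3],
    [[0,0,0],[-0.4,0,-0.3],-0.3],
    [[0,0,0],[-0.7,0,0],-0.3],
    [[0,0,0],[-0.8,0,0],-0.3]
  ]
}}

```text
time: 6.2
position: [0.575, 0.0478, 0.1749]
tcp_rot: [2.294, 2.144, 0.004]
force: [0.8, -1.1, -4.0]
finger_gap: 0.0395
```

Request:
{"api": "send_rows", "payload": {
  "deltas": [
    [[0,0,0],[-0.85,0,0],-0.3],
    [[0,0,0],[-0.85,0,0],-0.3],
    [[0,0,0],[-0.85,0,0],-0.3],
    [[0,0,0],[-0.85,0,0],-0.3],
    [[0,0,0],[-0.85,0,0],-0.3]
  ]
}}

```text
time: 6.7
position: [0.5591, -0.1656, 0.1737]
tcp_rot: [2.298, 2.142, 0.0]
force: [1.0, 0.4, -4.3]
finger_gap: 0.0392
```

Request:
{"api": "send_rows", "payload": {
  "deltas": [
    [[0,0,0],[-0.85,0,0],-0.3],
    [[0,0,0],[-0.85,0,0],-0.3],
    [[0,0,0],[-0.7,0,0],-0.3],
    [[0,0,0],[-0.4,0,0],-0.3],
    [[0,0,0],[-0.2,0,0],-0.3]
  ]
}}

```text
time: 7.2
position: [0.5487, -0.3153, 0.1734]
tcp_rot: [-2.3, -2.14, -0.0]
force: [0.4, 1.2, -3.1]
finger_gap: 0.0391
```

Request:
{"api": "send_rows", "payload": {
  "deltas": [
    [[0,0,0],[0,0,0],-0.3]
  ]
}}

```text
time: 7.3
position: [0.5489, -0.3141, 0.1732]
tcp_rot: [-2.299, -2.141, -0.001]
force: [-0.6, 0.9, -3.7]
finger_gap: 0.0389
```

Run:
```python
from h import *
to([.545,-.315,.060])
t=cam("top");s=cam("side")
crop(t,300,180,440,340,3,"t6.png"); crop(s,240,80,440,230,4,"s6.png")
```

```text
t 7.3 pos [ 0.5489 -0.3141  0.1732] x [0.0713 0.9975 0.0006] yaw 85.91412590114456 zax [-0.0001  0.0006 -1.    ] F [-0.5504  0.9169 -3.6978] gap 0.03887932092638832
shift units [-0.0244 -0.0767  2.2641]
```

View pics/s6.png

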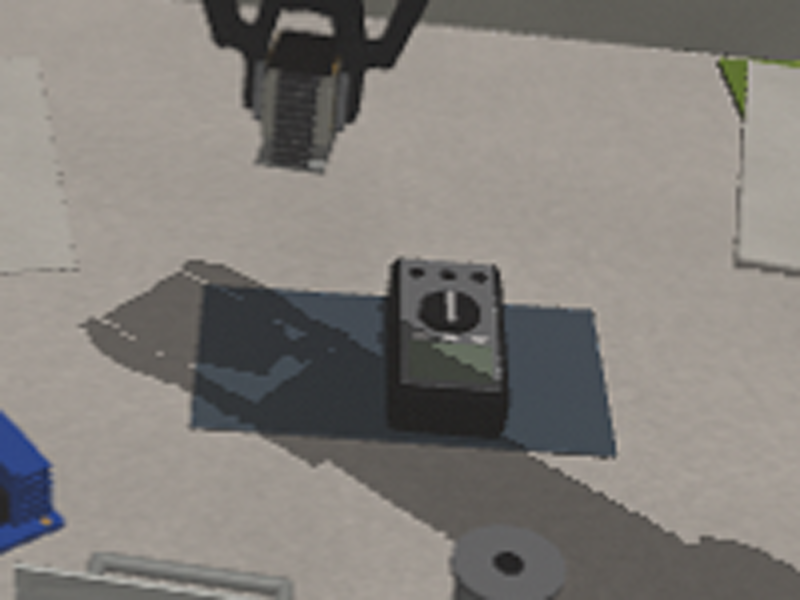

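Request:
{"api": "send_rows", "payload": {
  "deltas": [
    [[0,0,0],[0,0,0.4],-0.3],
    [[0,0,0],[0,0,0.7],-0.3],
    [[0,0,0],[0,0,0.7],-0.3],
    [[0,0,0],[0,0,0.5],-0.3],
    [[0,0,0],[0,0,0.3],-0.3]
  ]
}}

```text
time: 7.9
position: [0.5478, -0.3104, 0.0405]
tcp_rot: [-2.292, -2.141, 0.001]
force: [0.3, 0.1, -3.4]
finger_gap: 0.0391
```

Request:
{"api": "send_rows", "payload": {
  "deltas": [
    [[0,0,0],[0,0,0.2],-0.3],
    [[0,0,0],[0,0,0.1],-0.3],
    [[0,0,0],[0,0,0],-0.3],
    [[0,0,0],[0,0,0],-0.3]
  ]
}}

```text
time: 8.3
position: [0.5502, -0.3143, 0.0297]
tcp_rot: [2.296, 2.141, 0.001]
force: [0.4, 0.8, -3.5]
finger_gap: 0.039
```

Request:
{"api": "send_rows", "payload": {
  "deltas": [
    [[0,0,0],[0,0,0.04],-0.3],
    [[0,0,0],[0,0,0.04],-0.3],
    [[0,0,0],[0,0,0.04],-0.3],
    [[0,0,0],[0,0,0.04],-0.3],
    [[0,0,0],[0,0,0],-0.3]
  ]
}}

```text
time: 8.8
position: [0.5487, -0.3135, 0.0198]
tcp_rot: [-2.297, -2.142, 0.0]
force: [-0.6, -0.5, -4.0]
finger_gap: 0.0391
```

Request:
{"api": "send_rows", "payload": {
  "deltas": [
    [[0,0,0],[0,0,0.03],-0.3],
    [[0,0,0],[0,0,0.03],-0.3],
    [[0,0,0],[0,0,0],-0.3]
  ]
}}

```text
time: 9.1
position: [0.5492, -0.3138, 0.0173]
tcp_rot: [2.298, 2.142, 0.0]
force: [-0.0, -0.2, -4.0]
finger_gap: 0.0395
```

Request:
{"api": "send_rows", "payload": {
  "deltas": [
    [[0,0,0],[0,0,0.02],-0.3],
    [[0,0,0],[0,0,0],-0.3]
  ]
}}

```text
time: 9.3
position: [0.5492, -0.3139, 0.0172]
tcp_rot: [2.298, 2.142, -0.0]
force: [-2.5, 1.2, 3.5]
finger_gap: 0.0392
```

Request:
{"api": "send_rows", "payload": {
  "deltas": [
    [[0,0,0],[0,0,0.02],-0.3],
    [[0,0,0],[0,0,0],-0.3]
  ]
}}

```text
time: 9.5
position: [0.5493, -0.3138, 0.0172]
tcp_rot: [-2.298, -2.142, 0.0]
force: [-4.0, 2.1, 8.8]
finger_gap: 0.0393
```

Run:
```python
from h import *
s=cam("side")
crop(s,260,100,380,200,6,"s7.png")
```

```text
(no output)
```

View pics/s7.png

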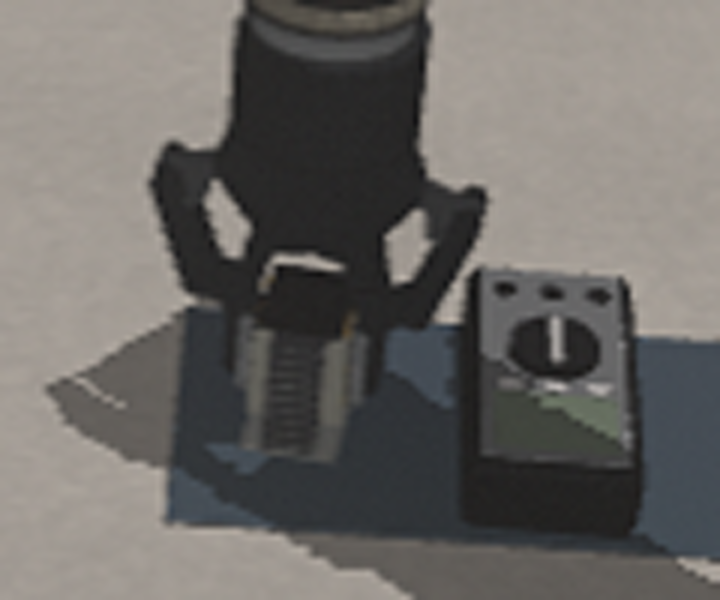

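Request:
{"api": "send_rows", "payload": {
  "deltas": [
    [[0,0,0],[0,0,-0.03],-0.3],
    [[0,0,0],[0,0,0],0.1],
    [[0,0,0],[0,0,0],0.35],
    [[0,0,0],[0,0,0],0.35],
    [[0,0,0],[0,0,0],0.35]
  ]
}}

```text
time: 10.05
position: [0.5493, -0.3139, 0.0167]
tcp_rot: [2.298, 2.142, 0.0]
force: [0.1, -0.5, 0.5]
finger_gap: 0.0578
```

Request:
{"api": "send_rows", "payload": {
  "deltas": [
    [[0,0,0],[0,0,-0.1],0.35],
    [[0,0,0],[0,0,-0.3],0.35],
    [[0,0,0],[0,0,-0.5],0.35],
    [[0,0,0],[0,0,-0.7],0.35],
    [[0,0,0],[0,0,-0.7],0.35]
  ]
}}

```text
time: 10.55
position: [0.549, -0.3137, 0.1338]
tcp_rot: [2.298, 2.142, 0.0]
force: [0.6, -0.4, 0.3]
finger_gap: 0.0577
```

Run:
```python
from h import *
s=cam("side"); t=cam("top")
crop(s,200,100,400,250,4,"s8.png")
np.set_printoptions(precision=4,suppress=True)
# board-frame push point
O=np.array([.574,.200]);ex=np.array([.011,1.]);ey=np.array([-1.,.011])
stud=O-.164*ex-.022*ey
print("stud",stud)
for a in [45,39.8,30,20,10,0]:
    A=np.radians(a);bx=np.cos(A)*ex+np.sin(A)*ey;by=-np.sin(A)*ex+np.cos(A)*ey
    print(a,"face",stud+.070*bx+.078*by,"TCP",stud+.070*bx+(.078+.0145)*by,"yaw",np.degrees(np.arctan2(bx[1],bx[0])))
to([.43,.03,.2])
```

```text
stud [0.5942 0.0358]
45 face [0.4895 0.0313] TCP [0.4791 0.0211] yaw 134.36977184373825
39.8 face [0.4895 0.0408] TCP [0.4783 0.0316] yaw 129.16977184373826
30 face [0.4919 0.0585] TCP [0.4792 0.0514] yaw 119.36977184373825
20 face [0.4974 0.0759] TCP [0.4837 0.0711] yaw 109.36977184373826
10 face [0.5058 0.0921] TCP [0.4915 0.0898] yaw 99.36977184373826
0 face [0.517  0.1066] TCP [0.5025 0.1068] yaw 89.36977184373826
t 10.65 pos [ 0.5536 -0.3167  0.1399] x [ 0.0699  0.9975 -0.0069] yaw 85.99328429921718 zax [ 0.0116 -0.0077 -0.9999] F [ 0.6614 -0.0666  0.5164] gap 0.05730515085352589
shift units [ 6.7353 -2.936  -1.2836]
```

View pics/s8.png

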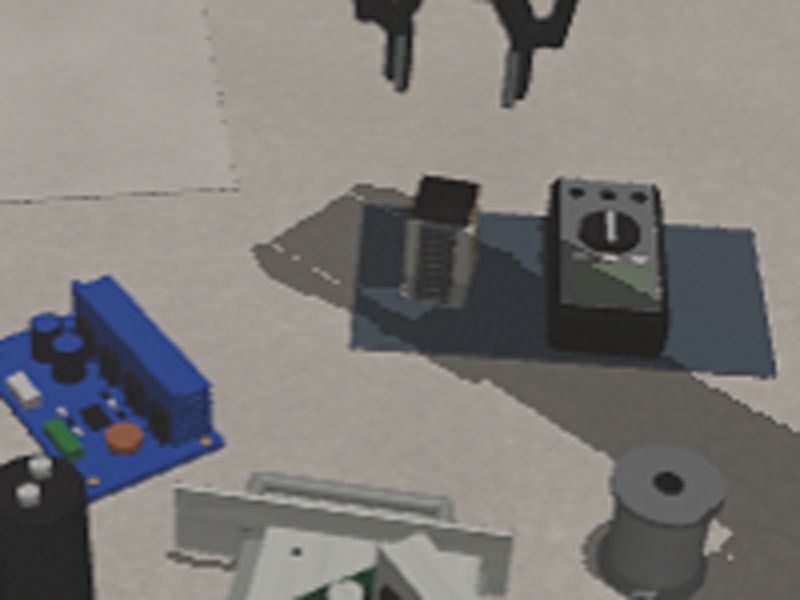

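Request:
{"api": "send_rows", "payload": {
  "deltas": [
    [[0,0,-0.02],[0,0,0],-1],
    [[0,0,-0.02],[0,0,0],-1],
    [[0,0,-0.02],[0,0,0],-1],
    [[0,0,-0.02],[0,0,0],-1],
    [[0,0,-0.02],[0,0,0],-1]
  ]
}}

```text
time: 11.15
position: [0.5491, -0.3137, 0.1323]
tcp_rot: [1.516, 2.751, -0.0]
force: [-0.1, -0.0, 0.8]
finger_gap: -0.0002
```

Request:
{"api": "send_rows", "payload": {
  "deltas": [
    [[0,0,-0.02],[0,0,0],-1],
    [[0,0,0],[0,0,0],-1]
  ]
}}

```text
time: 11.35
position: [0.5491, -0.3137, 0.1322]
tcp_rot: [1.348, 2.837, -0.0]
force: [-0.5, 0.3, -0.0]
finger_gap: -0.0001
```

Run:
```python
from h import *
to([.4625,.0187,.14])
```

```text
t 11.35 pos [ 0.5491 -0.3137  0.1322] x [-0.6318  0.7752 -0.0003] yaw 129.18071475541416 zax [ 0.0003 -0.0002 -1.    ] F [-0.5174  0.2854 -0.0385] gap -0.0001408776073718912
shift units [ 6.2469  2.8577 -0.1572]
```

Request:
{"api": "send_rows", "payload": {
  "deltas": [
    [[0,0,0],[0.35,0.16,0],-1],
    [[0,0,0],[0.7,0.32,0],-1],
    [[0,0,0],[0.7,0.32,0],-1],
    [[0,0,0],[0.7,0.32,0],-1],
    [[0,0,0],[0.7,0.32,0],-1]
  ]
}}

```text
time: 11.85
position: [0.5049, -0.1449, 0.1321]
tcp_rot: [1.353, 2.835, 0.0]
force: [0.8, -0.1, -0.2]
finger_gap: 0.0001
```

Request:
{"api": "send_rows", "payload": {
  "deltas": [
    [[0,0,0],[0.7,0.32,0],-1],
    [[0,0,0],[0.7,0.32,0],-1],
    [[0,0,0],[0.7,0.32,0],-1],
    [[0,0,0],[0.65,0.3,0],-1],
    [[0,0,0],[0.35,0.16,0],-1]
  ]
}}

```text
time: 12.35
position: [0.4613, 0.0211, 0.132]
tcp_rot: [-1.35, -2.836, -0.001]
force: [-0.2, 0.6, -0.1]
finger_gap: 0.0002
```

Request:
{"api": "send_rows", "payload": {
  "deltas": [
    [[0,0,0],[0,0,0.1],-1],
    [[0,0,0],[0,0,0],-1]
  ]
}}

```text
time: 12.55
position: [0.4622, 0.0189, 0.1265]
tcp_rot: [-1.348, -2.838, 0.001]
force: [-0.5, 0.3, 0.5]
finger_gap: 0.0002
```

Run:
```python
from h import *
to([.4625,.0187,.060])
t=cam("top")
crop(t,150,160,310,280,5,"t9.png")
```

```text
t 12.55 pos [0.4622 0.0189 0.1265] x [-0.6318  0.7752 -0.0002] yaw 129.17954933307735 zax [-0.0003 -0.0005 -1.    ] F [-0.5375  0.2998  0.5412] gap 0.0001825142257371366
shift units [-0.0068  0.0036  1.3305]
```

View pics/t9.png

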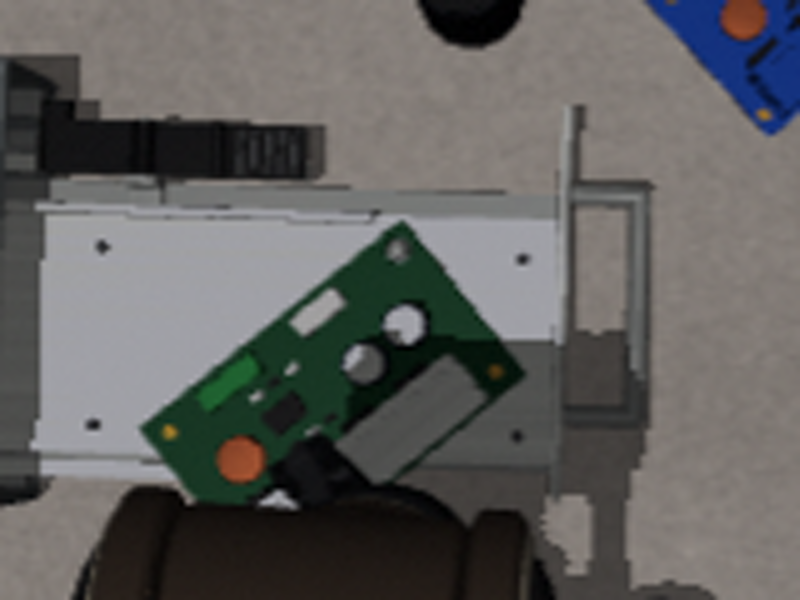

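Request:
{"api": "send_rows", "payload": {
  "deltas": [
    [[0,0,0.0227],[0,0,0],-1],
    [[0,0,0.0227],[0,0,0],-1],
    [[0,0,0.0227],[0,0,0],-1],
    [[0,0,0.0227],[0,0,0],-1],
    [[0,0,0.0227],[0,0,0],-1]
  ]
}}

```text
time: 13.1
position: [0.4631, 0.0174, 0.1269]
tcp_rot: [2.263, 2.178, 0.0]
force: [0.6, 0.4, 0.8]
finger_gap: 0.0001
```

Request:
{"api": "send_rows", "payload": {
  "deltas": [
    [[0,0,0.0227],[0,0,0],-1],
    [[0,0,0.0227],[0,0,0],-1],
    [[0,0,0.0227],[0,0,0],-1],
    [[0,0,0.0227],[0,0,0],-1],
    [[0,0,0.0227],[0,0,0],-1]
  ]
}}

```text
time: 13.6
position: [0.463, 0.0174, 0.1268]
tcp_rot: [2.881, 1.251, 0.0]
force: [0.2, -0.1, -0.2]
finger_gap: -0.0002
```

Request:
{"api": "send_rows", "payload": {
  "deltas": [
    [[0,0,0.0227],[0,0,0.3],-1],
    [[0,0,0],[0,0,0.4],-1],
    [[0,0,0],[0,0,0.4],-1],
    [[0,0,0],[0,0,0.25],-1],
    [[0,0,0],[0,0,0],-1]
  ]
}}

```text
time: 14.1
position: [0.461, 0.018, 0.0576]
tcp_rot: [-2.958, -1.053, 0.006]
force: [0.1, 0.2, 0.1]
finger_gap: 0.0003
```

Run:
```python
from h import *
t=cam("top");s=cam("side")
crop(t,150,160,310,280,5,"t10.png");crop(s,200,200,380,330,4,"s10.png")
O=np.array([.574,.200]);ex=np.array([.011,1.]);ey=np.array([-1.,.011])
stud=O-.164*ex-.022*ey
for a in [39.8,37.8,0]:
    A=np.radians(a);bx=np.cos(A)*ex+np.sin(A)*ey;by=-np.sin(A)*ex+np.cos(A)*ey
    print(a,"TCP",stud+.070*bx+(.078+.011)*by)
to([.4815,.0332,.060])
```

```text
39.8 TCP [0.481  0.0338]
37.8 TCP [0.481  0.0378]
0 TCP [0.506  0.1067]
t 14.2 pos [0.4629 0.0183 0.0594] x [ 0.7746  0.6324 -0.    ] yaw 39.22905086729562 zax [ 0.     -0.0001 -1.    ] F [0.0262 0.298  0.26  ] gap -8.287906336719745e-05
shift units [ 0.4778  0.0043 -0.012 ]
```

View pics/t10.png

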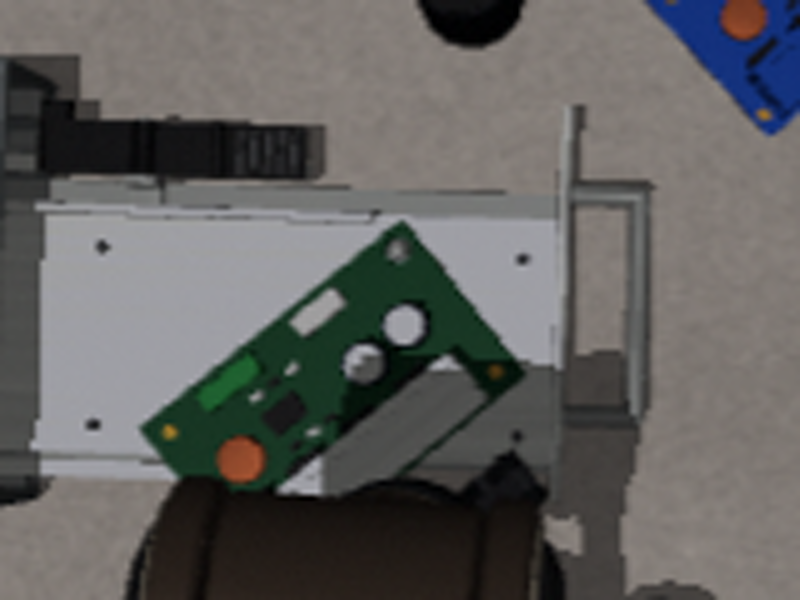

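View pics/s10.png

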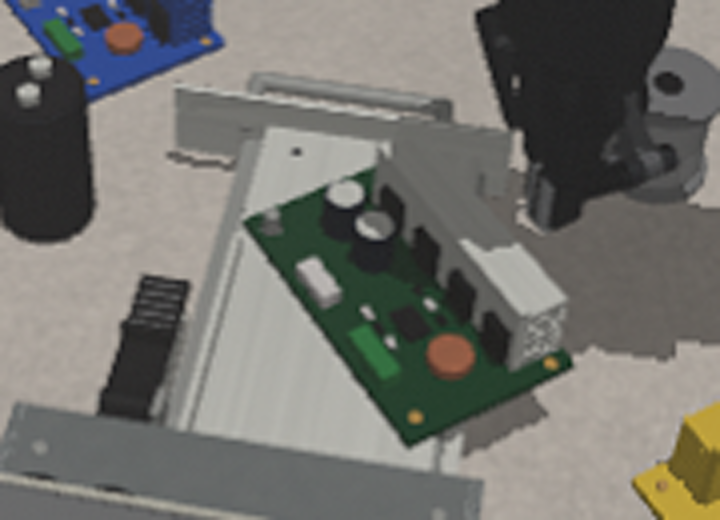

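Request:
{"api": "send_rows", "payload": {
  "deltas": [
    [[0,0,0],[0.15,0,0],-1],
    [[0,0,0],[0.15,0,0],-1],
    [[0,0,0],[0.1,0,0],-1],
    [[0,0,0],[0.05,0,0],-1],
    [[0,0,0],[0.03,0,0],-1]
  ]
}}

```text
time: 14.7
position: [0.4808, 0.0341, 0.0594]
tcp_rot: [2.958, 1.058, -0.002]
force: [-1.6, -1.9, 2.0]
finger_gap: -0.0004
```

Request:
{"api": "send_rows", "payload": {
  "deltas": [
    [[0,0,0.00556],[0.05,-0.0612,0],-1],
    [[0,0,0.00556],[0.05,-0.0612,0],-1],
    [[0,0,0.00556],[0.05,-0.0612,0],-1],
    [[0,0,0.00556],[0.05,-0.0612,0],-1],
    [[0,0,0.00556],[0.05,-0.0612,0],-1]
  ]
}}

```text
time: 15.2
position: [0.4818, 0.0536, 0.0591]
tcp_rot: [3.04, 0.792, -0.002]
force: [-0.6, -1.3, 0.9]
finger_gap: -0.0001
```

Run:
```python
from h import *
t=cam("top");s=cam("side")
crop(t,150,160,310,280,5,"t11.png");crop(s,200,200,380,330,4,"s11.png")
to([.5065,.1067,.060])
```

```text
t 15.3 pos [0.482  0.0541 0.0591] x [ 0.8719  0.4896 -0.0004] yaw 29.31517075504842 zax [-0.0006  0.0002 -1.    ] F [-0.974   0.11   -0.4794] gap -0.00036717861932372334
shift units [ 0.9418 -0.6778 -0.0179]
```

View pics/s11.png

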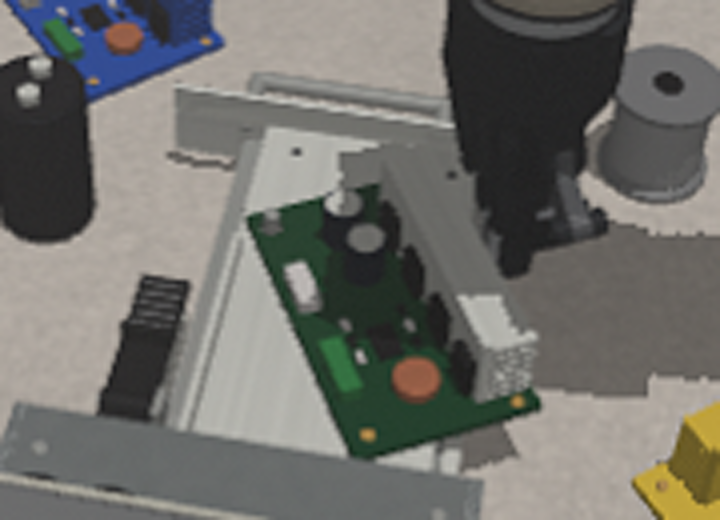

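Board is turning on the stud. Continue.

Request:
{"api": "send_rows", "payload": {
  "deltas": [
    [[0,0,0.00556],[0.05,-0.0612,0],-1],
    [[0,0,0.00556],[0.05,-0.0612,0],-1],
    [[0,0,0.00556],[0.05,-0.0612,0],-1],
    [[0,0,0.00556],[0.05,-0.0612,0],-1],
    [[0,0,0.00556],[0.05,-0.0612,0],-1]
  ]
}}

```text
time: 15.8
position: [0.4865, 0.0727, 0.0591]
tcp_rot: [3.097, 0.525, -0.002]
force: [-0.8, -1.7, 0.3]
finger_gap: 0.0001
```

Request:
{"api": "send_rows", "payload": {
  "deltas": [
    [[0,0,0.00556],[0.05,-0.0612,0],-1],
    [[0,0,0.00556],[0.05,-0.0612,0],-1],
    [[0,0,0.00556],[0.05,-0.0612,0],-1],
    [[0,0,0.00556],[0.05,-0.0612,0],-1],
    [[0,0,0],[0,0,0],-1]
  ]
}}

```text
time: 16.3
position: [0.493, 0.0877, 0.059]
tcp_rot: [-3.126, -0.31, 0.001]
force: [-0.8, -0.5, 0.1]
finger_gap: 0.0001
```

Run:
```python
from h import *
t=cam("top");s=cam("side")
crop(t,150,160,310,280,5,"t12.png");crop(s,200,200,380,330,4,"s12.png")
to([.506,.1067,.060])
```

```text
t 16.4 pos [0.4931 0.0875 0.0591] x [ 0.9805  0.1966 -0.0003] yaw 11.339073269408907 zax [-0.0004  0.0003 -1.    ] F [-0.1016 -0.146  -0.149 ] gap -2.481689551310993e-05
shift units [ 0.3287 -0.3252 -0.0175]
```

View pics/s12.png

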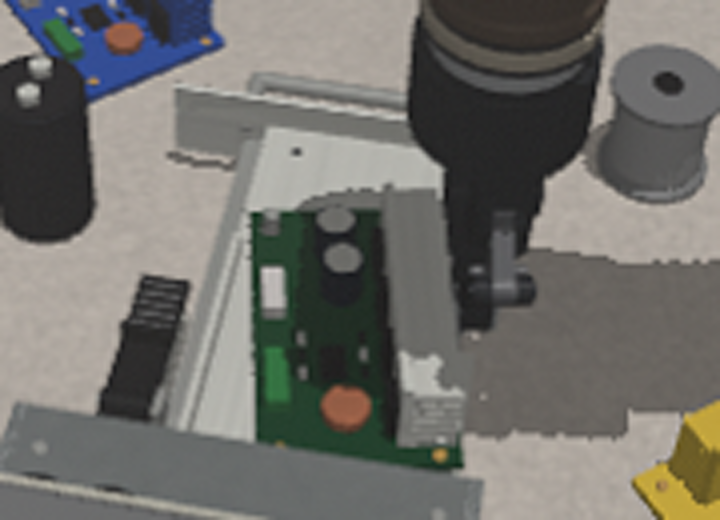

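View pics/t12.png

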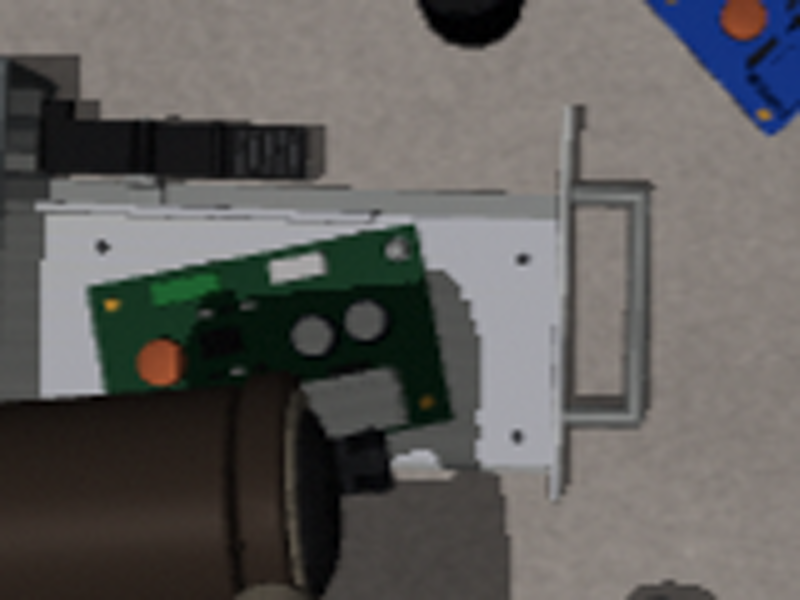

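Request:
{"api": "send_rows", "payload": {
  "deltas": [
    [[0,0,0.00556],[0.05,-0.0612,0],-1],
    [[0,0,0.00556],[0.05,-0.0612,0],-1],
    [[0,0,0.00556],[0.05,-0.0612,0],-1],
    [[0,0,0.00556],[0.05,-0.0612,0],-1],
    [[0,0,0.00556],[0.05,-0.0612,0],-1]
  ]
}}

```text
time: 16.9
position: [0.5031, 0.1038, 0.059]
tcp_rot: [3.141, 0.034, -0.002]
force: [-0.9, -1.3, 0.3]
finger_gap: -0.0
```

Request:
{"api": "send_rows", "payload": {
  "deltas": [
    [[0,0,0.00278],[0.025,-0.0306,0],-1],
    [[0,0,0],[0,0,0],-1]
  ]
}}

```text
time: 17.1
position: [0.5049, 0.1058, 0.0591]
tcp_rot: [-3.141, -0.008, 0.0]
force: [-0.2, 0.1, -0.7]
finger_gap: 0.0004
```

```bash
cat >> h.py <<'E'
def edge(t,tag):
    "inner long board edge: green/non-green transition on columns of the top picture, onto z .045"
    hsv=cv2.cvtColor(t["color"],cv2.COLOR_RGB2HSV).astype(int)
    m=((hsv[...,0]>45)&(hsv[...,0]<90)&(hsv[...,1]>80)).astype(np.uint8)
    m[:, :150]=0; m[:190]=0; m[290:]=0
    pts=[]
    cs=np.where(m[:, :300].sum(0)>3)[0]
    for c in range(cs.min()+3,cs.max()-3):
        rr=np.where(m[:,c])[0]
        if len(rr): pts.append(onz(t,(c,rr.min()-.5),.045)[:2])
    p=np.array(pts); k,b=np.polyfit(p[:,1],p[:,0],1)
    res=p[:,0]-k*p[:,1]-b; g=abs(res)<.003; k,b=np.polyfit(p[g,1],p[g,0],1)
    print(tag,"inner edge slope deg (ccw +) vs world y",np.degrees(np.arctan(-k)),"ends y",p[:,1].min(),p[:,1].max(),"x at",k*p[:,1].min()+b,k*p[:,1].max()+b, g.sum())
E
python3 - <<'E'
from h import *
t=cam("top");s=cam("side")
crop(t,150,160,310,280,5,"t13.png");crop(s,200,200,380,330,4,"s13.png")
to([.506,.1067,.060])
edge(t,"t13")
E
```

```text
t 17.2 pos [0.5049 0.1057 0.0592] x [ 1.      0.0052 -0.0001] yaw 0.298752427263566 zax [-0.0001  0.0002 -1.    ] F [-0.4871  0.2093 -0.6042] gap 0.0001851160783797115
shift units [ 0.0229 -0.0194 -0.0163]
t13 inner edge slope deg (ccw +) vs world y 2.3135885450706244 ends y 0.03521293291963202 0.16727791468632722 x at 0.60586115920029 0.600525509601954 60
```

View pics/t13.png

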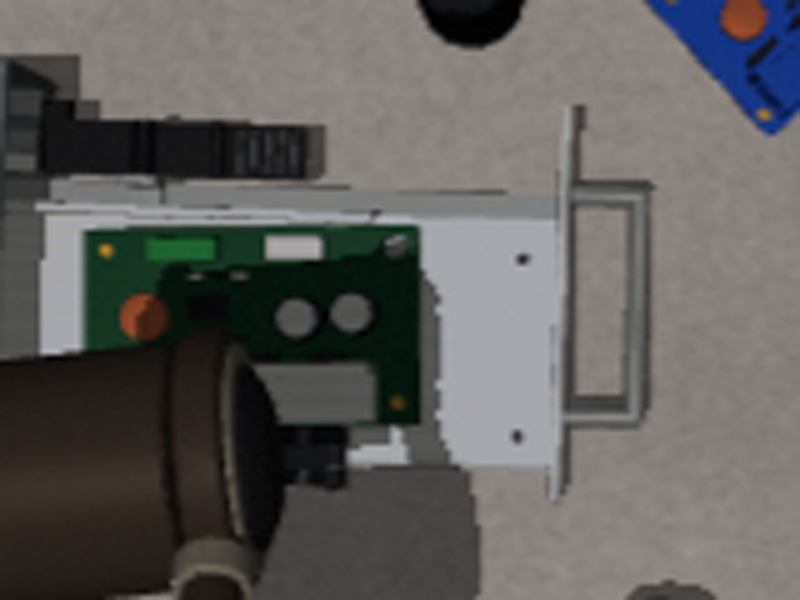

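View pics/s13.png

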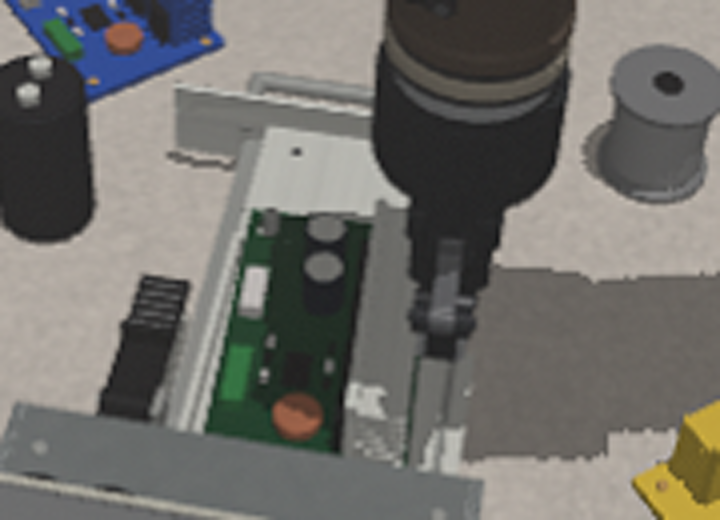

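Request:
{"api": "send_rows", "payload": {
  "deltas": [
    [[0,0,0.0025],[0.03,-0.02,0],-1],
    [[0,0,0],[0.03,0,0],-1],
    [[0,0,0],[0,0,0],-1]
  ]
}}

```text
time: 17.5
position: [0.5074, 0.107, 0.0592]
tcp_rot: [-3.141, 0.018, 0.002]
force: [-4.2, 1.7, 1.8]
finger_gap: 0.0003
```

```bash
cat >> h.py <<'E'
def lip(t):
    "bright lip strip / far lip line near the board: print grey profile columns"
    pass
E
python3 - <<'E'
from h import *
t=cam("top")
crop(t,150,190,250,230,8,"t14.png")
to([.506,.1067,.060])
edge(t,"t14")
E
```

```text
t 17.55 pos [0.5074 0.107  0.0592] x [ 0.9999 -0.0111 -0.0013] yaw -0.6377105733439505 zax [-0.0013  0.0005 -1.    ] F [-3.6989  1.4343  1.9658] gap -0.00019783986301266434
shift units [-0.0279  0.0062 -0.0165]
t14 inner edge slope deg (ccw +) vs world y -0.5634755895907281 ends y 0.03521293291963202 0.1651776150420654 x at 0.6048354769970564 0.6061136564290193 59
```

View pics/t14.png

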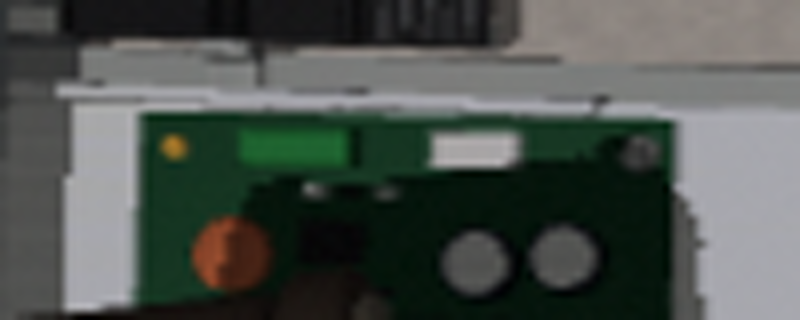

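Request:
{"api": "send_rows", "payload": {
  "deltas": [
    [[0,0,0],[-0.05,0,0],-1],
    [[0,0,0],[-0.1,0,0],-1],
    [[0,0,0],[-0.2,0,0],-1],
    [[0,0,0],[-0.3,0,-0.2],-1],
    [[0,0,0],[0,0,-0.6],-1]
  ]
}}

```text
time: 18.05
position: [0.4694, 0.1064, 0.0963]
tcp_rot: [3.14, -0.017, -0.016]
force: [0.0, 0.6, 0.1]
finger_gap: 0.0
```

Request:
{"api": "send_rows", "payload": {
  "deltas": [
    [[0,0,-0.0227],[0,0,-0.7],-1],
    [[0,0,-0.0227],[0,0,-0.5],-1],
    [[0,0,-0.0227],[0,0,0],-1],
    [[0,0,-0.0227],[0,0,0],-1],
    [[0,0,-0.0227],[0,0,0],-1]
  ]
}}

```text
time: 18.55
position: [0.4752, 0.107, 0.1597]
tcp_rot: [2.946, 1.089, 0.002]
force: [-1.0, 0.3, 0.9]
finger_gap: 0.0001
```

Request:
{"api": "send_rows", "payload": {
  "deltas": [
    [[0,0,-0.0227],[0,0,0],-1],
    [[0,0,-0.0227],[0,0,0],-1],
    [[0,0,-0.0227],[0,0,0],-1],
    [[0,0,-0.0227],[0,0,0],-1],
    [[0,0,-0.0227],[0,0,0],-1]
  ]
}}

```text
time: 19.05
position: [0.475, 0.1069, 0.1592]
tcp_rot: [2.381, 2.049, 0.0]
force: [-0.5, 0.2, -0.3]
finger_gap: -0.0
```

Request:
{"api": "send_rows", "payload": {
  "deltas": [
    [[0,0,-0.0227],[0,0,0],-1],
    [[0,0,0],[0,0,0],-1]
  ]
}}

```text
time: 19.25
position: [0.475, 0.107, 0.1592]
tcp_rot: [2.236, 2.207, 0.0]
force: [0.9, -0.5, 0.3]
finger_gap: -0.0
```

Run:
```python
from h import *
t=cam("top");s=cam("side")
crop(t,150,160,310,280,5,"t15.png");crop(s,180,200,340,320,5,"s15.png")
to([.6369,.099,.12])
edge(t,"t15")
```

```text
t 19.35 pos [0.4752 0.107  0.1593] x [ 0.0158  0.9999 -0.0001] yaw 89.09441765034273 zax [ 0.0002 -0.0001 -1.    ] F [0.0486 0.1832 0.4085] gap -0.00014622185617108594
shift units [-0.1087  3.2367  0.7862]
t15 inner edge slope deg (ccw +) vs world y -0.535201146500811 ends y 0.03521293291963202 0.16741139034692698 x at 0.6048225575236884 0.6060574621622299 60
```

View pics/t15.png

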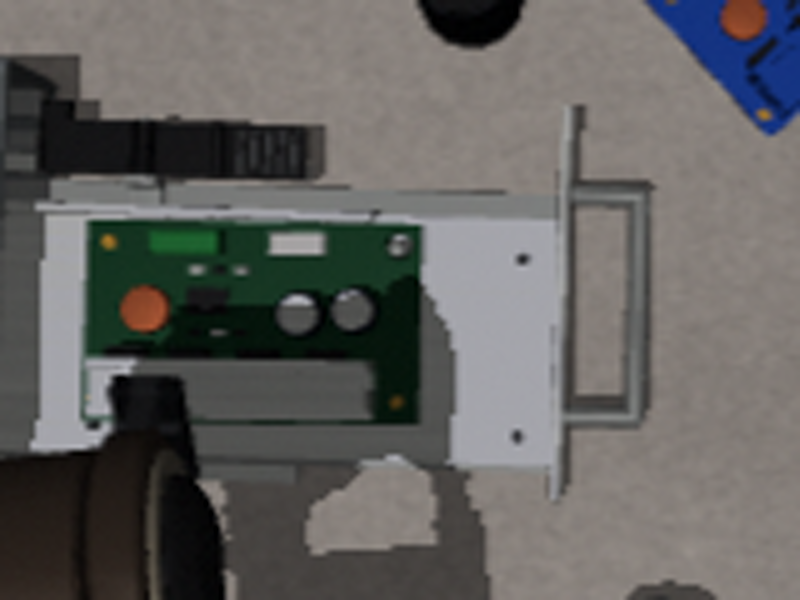

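View pics/s15.png

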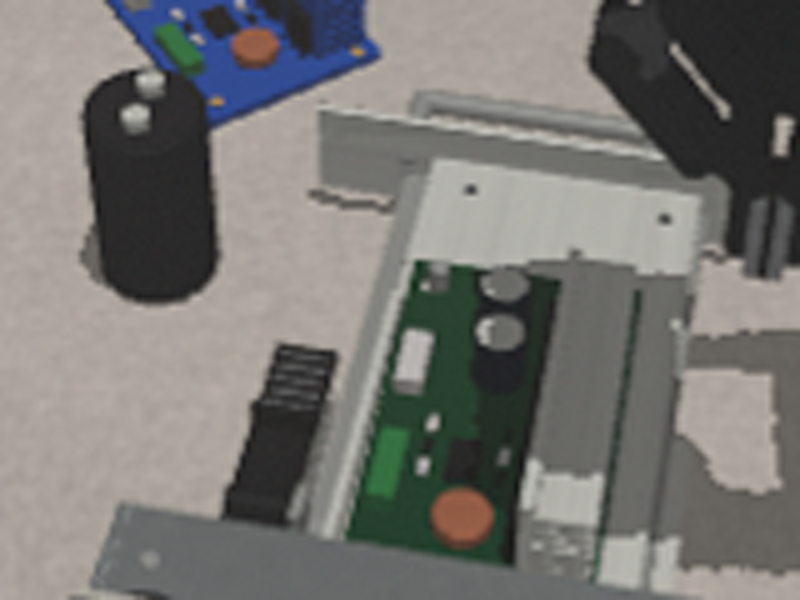

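Run:
```python
from h import *
t=cam("top");s=cam("side")
crop(t,165,175,225,205,13,"t16.png");crop(s,215,260,265,310,12,"s16.png")
T=lambda u,v:((u+.5)/5-.5+150,(v+.5)/5-.5+160)
S=lambda u,v:((u+.5)/5-.5+180,(v+.5)/5-.5+200)
for u in [(307,127),(305,178),(232,124),(232,178)]: print("T",onz(t,T(*u),.046))
for u in [(279,345),(337,352)]: print("S",onz(s,S(*u),.046))
for u in [(265,400),(330,412)]: print("Stab",onz(s,S(*u),.056))
print(proj(t,[[.6369,.0963,.046]]),proj(s,[[.6369,.0963,.046]]))
```

```text
T [0.6487 0.0765 0.046 ]
T [0.6257 0.0769 0.046 ]
T [0.6496 0.1102 0.046 ]
T [0.6252 0.1096 0.046 ]
S [0.647  0.0798 0.046 ]
S [0.6247 0.0791 0.046 ]
Stab [0.6437 0.1143 0.056 ]
Stab [0.6193 0.1153 0.056 ]
[[202.0584 190.1   ]] [[238.6522 276.0542]]
```

View pics/t16.png

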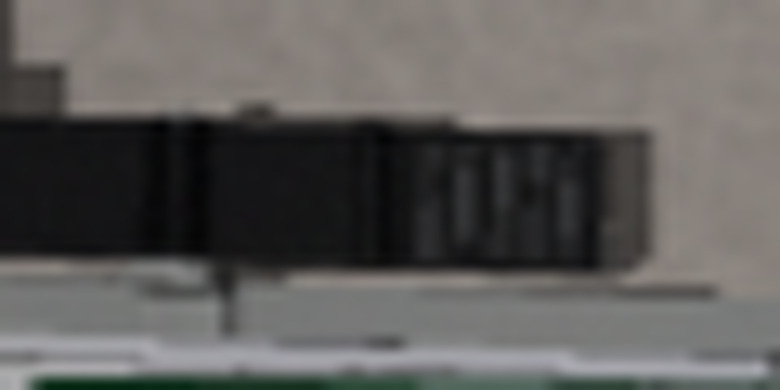

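View pics/s16.png

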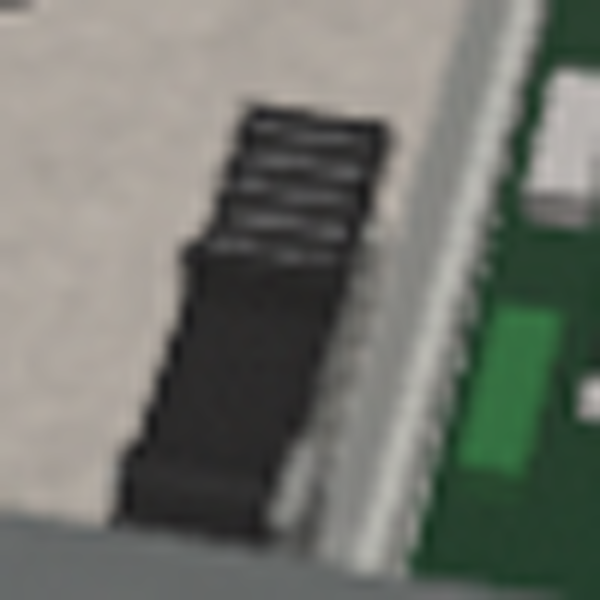

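Request:
{"api": "send_rows", "payload": {
  "deltas": [
    [[0,0,0],[0,0.4,0],-1],
    [[0,0,0],[0,0.7,0],-1],
    [[0,0,0],[0,0.8,0],-1],
    [[0,0,0],[0,0.8,0],-1],
    [[0,0,0],[-0.1,0.5,0],-1]
  ]
}}

```text
time: 19.95
position: [0.6383, 0.1002, 0.1594]
tcp_rot: [2.236, 2.204, 0.003]
force: [-0.0, 0.4, -0.1]
finger_gap: 0.0003
```

Request:
{"api": "send_rows", "payload": {
  "deltas": [
    [[0,0.0167,0],[0,0,0.3],-1],
    [[0,0.0167,0],[0,0,0.3],-1],
    [[0,0,0],[0,0,0],-1],
    [[0,0,0],[0,0,0],-1]
  ]
}}

```text
time: 20.35
position: [0.6348, 0.1009, 0.1287]
tcp_rot: [-2.128, -2.095, -0.22]
force: [-1.3, 0.2, 0.3]
finger_gap: 0.0001
```

Run:
```python
from h import *
s=cam("side")
crop(s,180,180,340,300,5,"s17.png")
to([.6369,.098,.050])
```

```text
t 20.4 pos [0.6356 0.1016 0.1298] x [0.0136 0.9782 0.207 ] yaw 89.205571089028 zax [ 0.003   0.207  -0.9783] F [ 0.8451 -0.1148  0.2905] gap 2.8104616397331737e-05
shift units [-0.401   0.0271  1.5459]
```

View pics/s17.png

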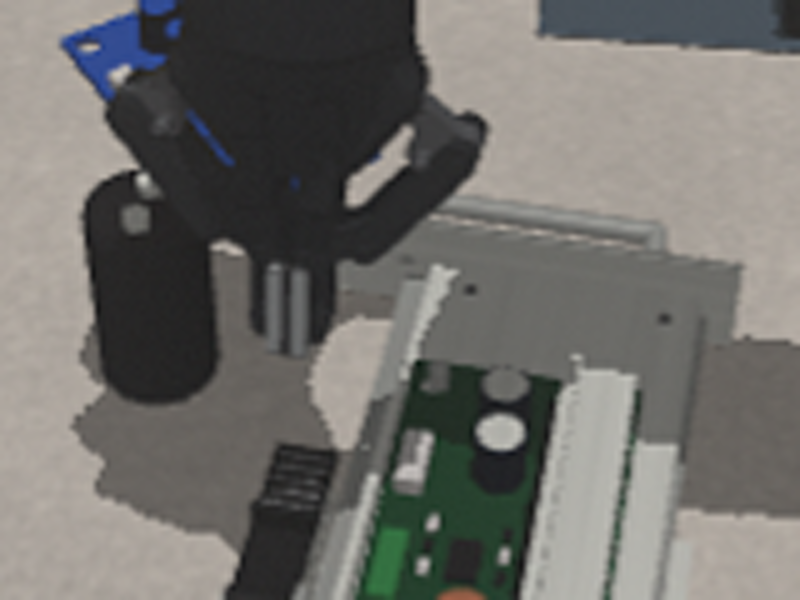

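Request:
{"api": "send_rows", "payload": {
  "deltas": [
    [[0,0,0],[-0.08,0,0.3],-1],
    [[0,0,0],[-0.12,0.01,0.4],-1],
    [[0,0,0],[-0.11,0.01,0.45],-1],
    [[0,0,0],[-0.06,0,0.25],-1],
    [[0,0,0],[0,0,0],-1]
  ]
}}

```text
time: 20.9
position: [0.6341, 0.0988, 0.0545]
tcp_rot: [-2.122, -2.096, -0.218]
force: [-0.7, -0.9, -0.2]
finger_gap: 0.0004
```

Request:
{"api": "send_rows", "payload": {
  "deltas": [
    [[0,0,0],[0,0,0],-1]
  ]
}}

```text
time: 21.0
position: [0.6365, 0.0986, 0.0572]
tcp_rot: [-2.124, -2.098, -0.224]
force: [0.5, -0.7, -0.1]
finger_gap: -0.0004
```

Run:
```python
from h import *
s=cam("side")
crop(s,200,240,280,300,9,"s18.png")
to([.6369,.0975,.0355])
```

```text
t 21.05 pos [0.6373 0.0984 0.058 ] x [0.0119 0.978  0.2083] yaw 89.3015508662725 zax [ 0.0044  0.2082 -0.9781] F [ 0.6747 -0.202   0.3342] gap 0.0003119927211580604
shift units [-0.1118 -0.0076  0.4359]
```

View pics/s18.png

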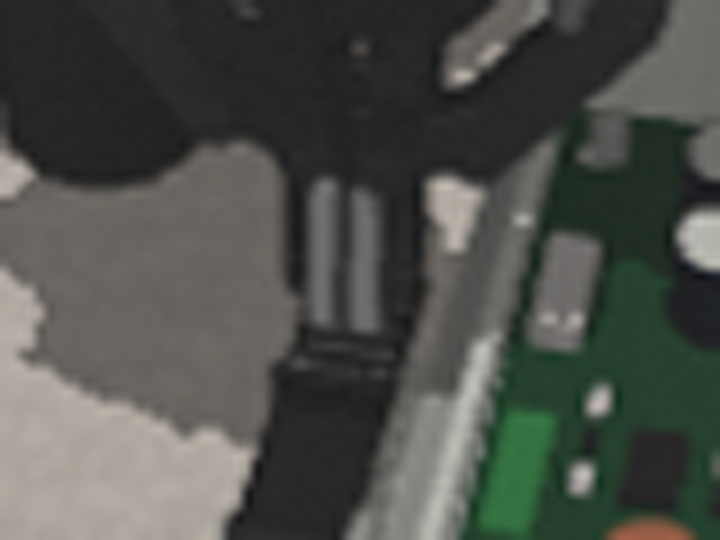

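Request:
{"api": "send_rows", "payload": {
  "deltas": [
    [[0,0,0],[-0.014,0,0.055],-1],
    [[0,0,0],[-0.014,0,0.055],-1],
    [[0,0,0],[-0.014,0,0.055],-1],
    [[0,0,0],[-0.014,0,0.055],-1],
    [[0,0,0],[0,0,0],-1]
  ]
}}

```text
time: 21.55
position: [0.6367, 0.0976, 0.0459]
tcp_rot: [-2.125, -2.098, -0.225]
force: [-1.4, -0.2, 2.4]
finger_gap: 0.0
```

Request:
{"api": "send_rows", "payload": {
  "deltas": [
    [[0,0,0],[-0.014,0,0.055],-1],
    [[0,0,0],[-0.014,0,0.055],-1],
    [[0,0,0],[-0.014,0,0.055],-1],
    [[0,0,0],[-0.014,0,0.045],-1],
    [[0,0,0],[0,0,0],-1]
  ]
}}

```text
time: 22.05
position: [0.6368, 0.0977, 0.0352]
tcp_rot: [-2.125, -2.097, -0.226]
force: [-0.4, 1.9, 5.6]
finger_gap: -0.0004
```

Run:
```python
from h import *
s=cam("side")
crop(s,200,240,280,300,9,"s19.png")
to([.6369,.0985,.0355])
```

```text
t 22.1 pos [0.6369 0.0977 0.0353] x [0.0128 0.9778 0.2093] yaw 89.25265895559463 zax [ 0.0034  0.2093 -0.9778] F [-0.4722  2.1966  6.5939] gap 8.690816211128726e-05
shift units [ 0.0174  0.0008 -0.0001]
```

View pics/s19.png

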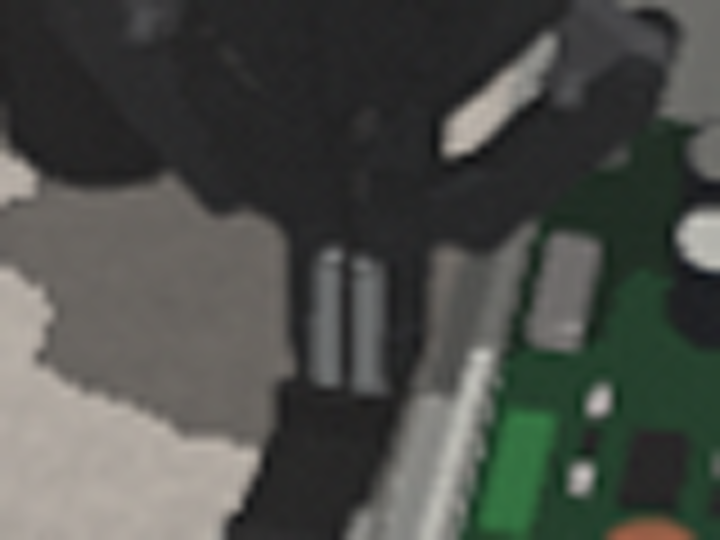

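Request:
{"api": "send_rows", "payload": {
  "deltas": [
    [[0,0,0],[0.04,0,0.0085],-1],
    [[0,0,0],[0.04,0,0.0085],-1],
    [[0,0,0],[0.04,0,0.0085],-1],
    [[0,0,0],[0.04,0,0.0085],-1],
    [[0,0,0],[0.04,0,0.0085],-1]
  ]
}}

```text
time: 22.6
position: [0.637, 0.1059, 0.0351]
tcp_rot: [-2.126, -2.1, -0.223]
force: [-0.4, -2.6, 4.3]
finger_gap: 0.0001
```

Run:
```python
from h import *
s=cam("side");t=cam("top")
crop(s,180,180,340,300,5,"s20.png")
to([.6369,.0985,.0355])
```

```text
t 22.7 pos [0.637  0.1063 0.0351] x [0.0118 0.9783 0.2067] yaw 89.30717787317249 zax [ 0.0037  0.2067 -0.9784] F [ 0.6785 -2.0172  5.4981] gap -0.00012591426823526988
shift units [-0.151  -0.0004 -0.0391]
```

View pics/s20.png

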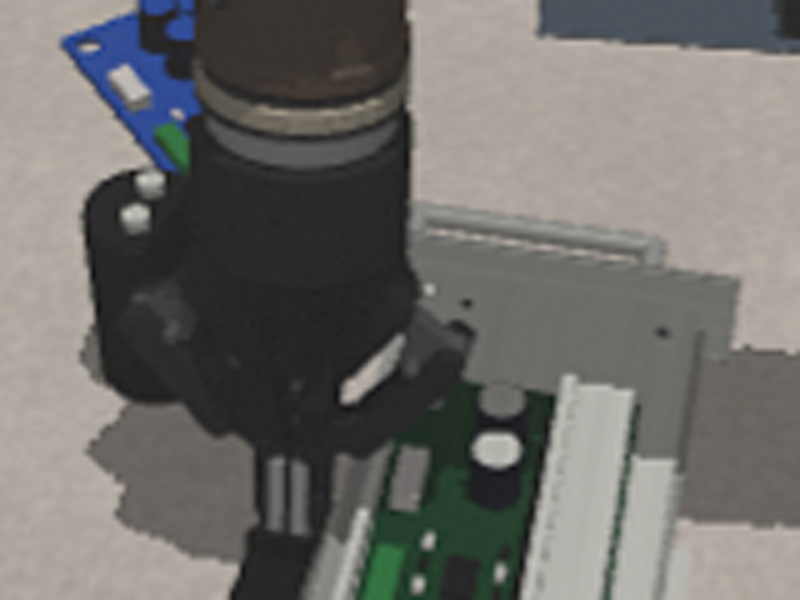

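Request:
{"api": "send_rows", "payload": {
  "deltas": [
    [[0,0,0],[0.05,0,0.01],-1],
    [[0,0,0],[0.05,0,0.01],-1],
    [[0,0,0],[0.05,0,0.01],-1],
    [[0,0,0],[0.05,0,0.01],-1],
    [[0,0,0],[0.05,0,0.01],-1]
  ]
}}

```text
time: 23.2
position: [0.6372, 0.1186, 0.0352]
tcp_rot: [-2.126, -2.1, -0.223]
force: [-0.6, -3.9, 5.2]
finger_gap: -0.0002
```

Request:
{"api": "send_rows", "payload": {
  "deltas": [
    [[0,0,0],[0.05,0,0.0105],-1],
    [[0,0,0],[0.05,0,0.0105],-1],
    [[0,0,0],[0.05,0,0.0105],-1],
    [[0,0,0],[0.05,0,0.0105],-1],
    [[0,0,0],[0,0,0],-1]
  ]
}}

```text
time: 23.7
position: [0.6373, 0.1293, 0.0353]
tcp_rot: [-2.126, -2.1, -0.223]
force: [-0.2, -1.6, 5.1]
finger_gap: 0.0002
```

Run:
```python
from h import *
s=cam("side");t=cam("top")
crop(s,180,180,340,300,5,"s21.png");crop(t,150,160,310,280,5,"t21.png")
to([.6369,.0985,.0355])
```

```text
t 23.8 pos [0.6373 0.1294 0.0353] x [0.0119 0.9783 0.207 ] yaw 89.30417067299726 zax [ 0.0037  0.207  -0.9783] F [-1.6403 -1.7288  5.7924] gap -0.00010627574914113787
shift units [-0.603  -0.0012 -0.1315]
```

View pics/t21.png

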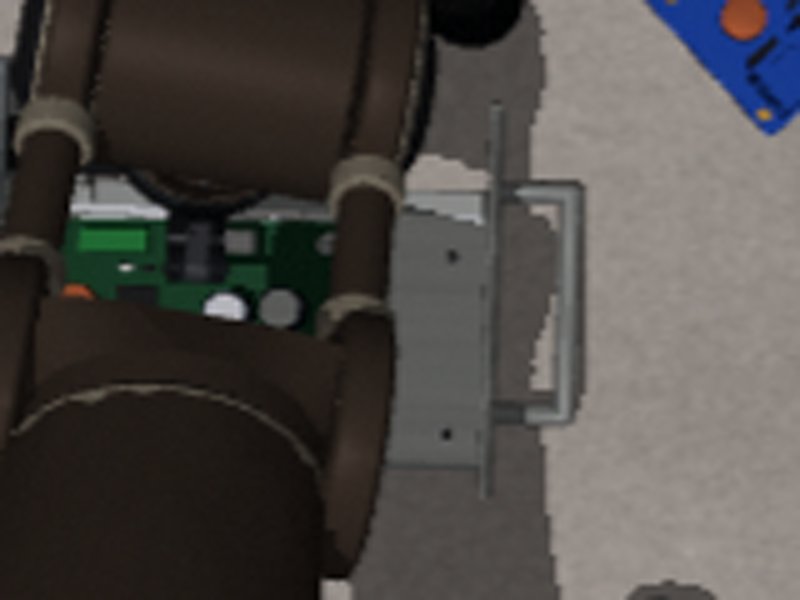

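View pics/s21.png

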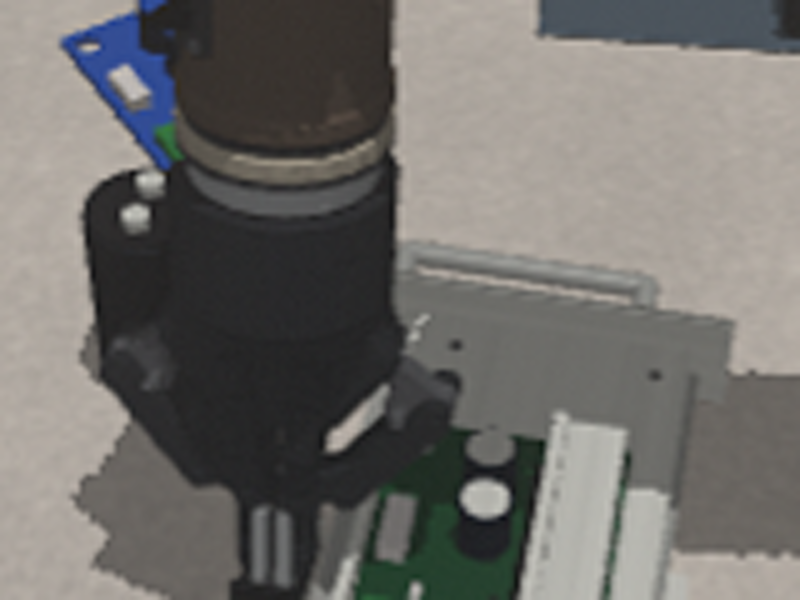

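Request:
{"api": "send_rows", "payload": {
  "deltas": [
    [[0,0,0],[0,0,-0.1],-1],
    [[0,0,0],[0,0,-0.3],-1],
    [[0,0,0],[0,0,-0.5],-1],
    [[0,0,0],[0,0,-0.7],-1],
    [[0,0,0],[0,0,-0.7],-1]
  ]
}}

```text
time: 24.3
position: [0.6352, 0.1057, 0.1479]
tcp_rot: [-2.124, -2.097, -0.22]
force: [-0.3, 0.4, 0.1]
finger_gap: -0.0002
```

Request:
{"api": "send_rows", "payload": {
  "deltas": [
    [[0,-0.0167,0],[0,0,0],-1],
    [[0,-0.0163,0],[0,0,0],-1],
    [[0,0,0],[0,0,0],-1]
  ]
}}

```text
time: 24.6
position: [0.6364, 0.1083, 0.1486]
tcp_rot: [-2.231, -2.21, -0.004]
force: [-0.1, -0.7, -1.3]
finger_gap: 0.0003
```

Run:
```python
from h import *
s=cam("side");t=cam("top")
crop(s,180,180,340,300,5,"s22.png")
to([.5715,-.082,.146])
T=lambda u,v:((u+.5)/5-.5+150,(v+.5)/5-.5+160)
print(onz(t,T(584,300),.036), onz(t,T(497,102),.058))
```

```text
t 24.7 pos [0.6358 0.1067 0.1472] x [0.0112 0.9999 0.0037] yaw 89.35560538451303 zax [-0.0012  0.0037 -1.    ] F [-0.9778  0.5992  0.1468] gap -0.0003512614875027212
shift units [-3.7886 -1.2425  0.0119]
[ 0.5731 -0.0493  0.036 ] [ 0.66   -0.0093  0.058 ]
```

View pics/s22.png

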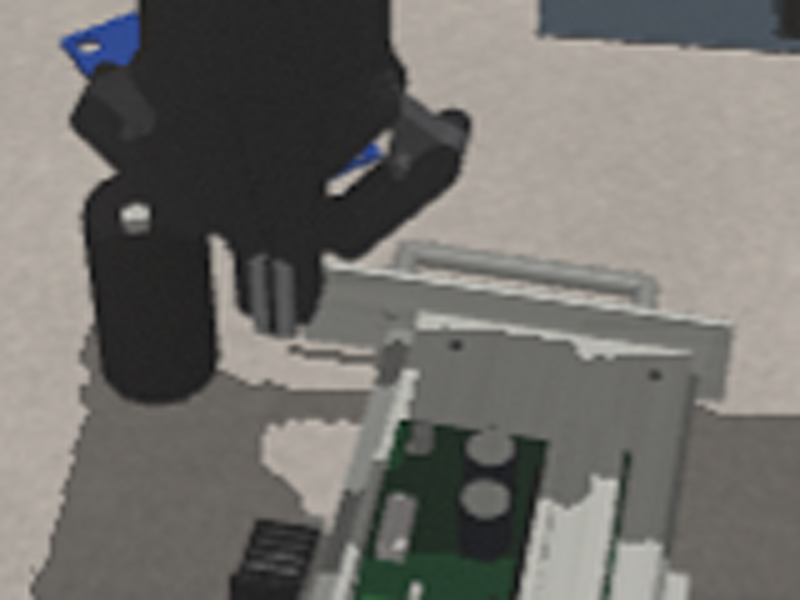

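Request:
{"api": "send_rows", "payload": {
  "deltas": [
    [[0,0,0],[-0.3,-0.2,0],-1],
    [[0,0,0],[-0.7,-0.3,0],-1],
    [[0,0,0],[-0.8,-0.3,0],-1],
    [[0,0,0],[-0.8,-0.24,0],-1],
    [[0,0,0],[-0.7,-0.2,0],-1]
  ]
}}

```text
time: 25.2
position: [0.5704, -0.0603, 0.1463]
tcp_rot: [-2.234, -2.203, -0.002]
force: [1.1, 0.2, 0.3]
finger_gap: 0.0001
```

Request:
{"api": "send_rows", "payload": {
  "deltas": [
    [[0,0,0],[-0.49,0,0.3],-1],
    [[0,0,0],[0,0,0.6],-1],
    [[0,0,0],[0,0,0.6],-1],
    [[0,0,0],[0,0,0.4],-1],
    [[0,0,0],[0,0,0],-1]
  ]
}}

```text
time: 25.7
position: [0.5677, -0.0825, 0.048]
tcp_rot: [-2.231, -2.198, 0.004]
force: [-1.1, 0.5, -0.0]
finger_gap: 0.0003
```

Run:
```python
from h import *
s=cam("side");t=cam("top")
crop(s,180,180,340,300,5,"s23.png");crop(t,150,160,310,280,5,"t23.png")
to([.5715,-.060,.030])
edge(t,"t23")
```

```text
t 25.8 pos [ 0.5713 -0.0828  0.0515] x [0.0141 0.9999 0.0034] yaw 89.19131187209184 zax [-0.0016  0.0034 -1.    ] F [0.0215 0.009  0.8359] gap 0.00030586339043959317
shift units [ 0.4538 -0.0007  0.4323]
t23 inner edge slope deg (ccw +) vs world y 0.6170167325010836 ends y 0.0666264237110194 0.19865923632164909 x at 0.6067908917702513 0.6053689789399967 60
```

View pics/t23.png

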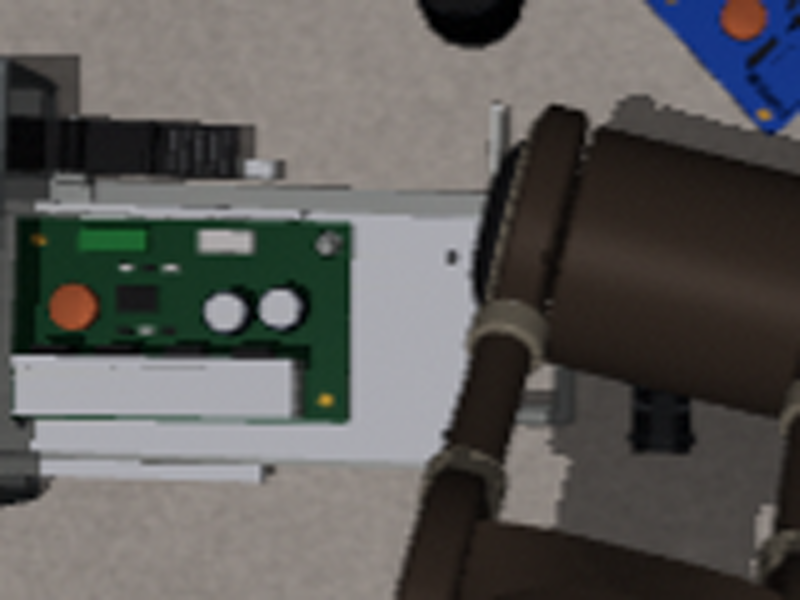

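View pics/s23.png

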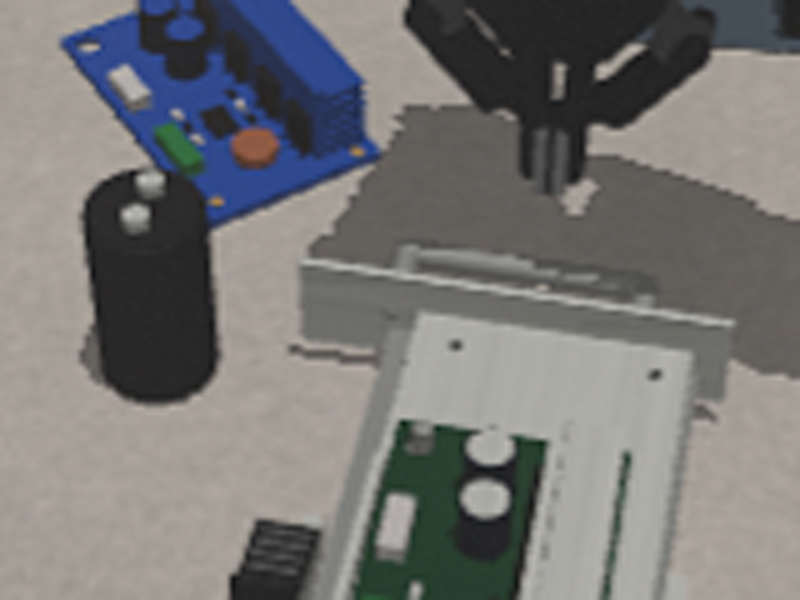

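Run:
```python
from h import *
t=cam("top")
crop(t,150,190,250,230,8,"t24.png")
hsv=cv2.cvtColor(t["color"],cv2.COLOR_RGB2HSV).astype(int)
m=((hsv[...,0]>45)&(hsv[...,0]<90)&(hsv[...,1]>80))
for c in range(154,222,6): print(c,np.where(m[190:290,c])[0][:3]+190)
```

```text
154 [204 205 206]
160 [204 205 206]
166 [204 205 206]
172 [204 205 206]
178 [204 205 206]
184 [204 205 206]
190 [204 205 211]
196 [204 205 211]
202 [204 205 206]
208 [204 205 206]
214 [205 206 211]
220 []
```

View pics/t24.png

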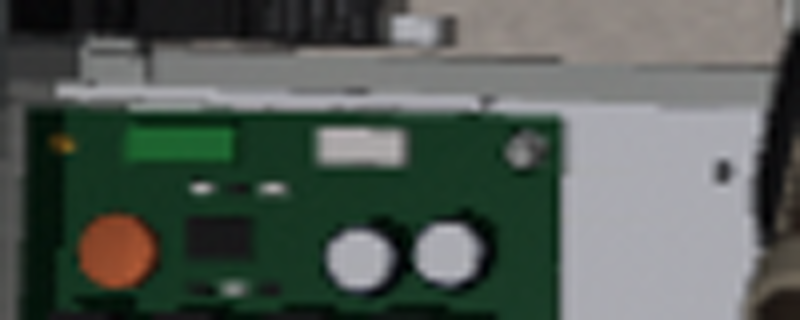

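Request:
{"api": "send_rows", "payload": {
  "deltas": [
    [[0,0,0],[0,0,0.2],-1],
    [[0,0,0],[0.05,0,0.2],-1],
    [[0,0,0],[0.15,0,0],-1],
    [[0,0,0],[0.15,0,0],-1],
    [[0,0,0],[0.05,0,0],-1]
  ]
}}

```text
time: 26.35
position: [0.5724, -0.0609, 0.0322]
tcp_rot: [-2.233, -2.207, -0.003]
force: [0.7, 0.8, -0.2]
finger_gap: 0.0001
```

Request:
{"api": "send_rows", "payload": {
  "deltas": [
    [[0,0,0],[0.04,0,0],-1],
    [[0,0,0],[0.04,0,0],-1],
    [[0,0,0],[0.04,0,0],-1],
    [[0,0,0],[0.06,0,0],-1],
    [[0,0,0],[0.08,0,0],-1]
  ]
}}

```text
time: 26.85
position: [0.5728, -0.0498, 0.0324]
tcp_rot: [-2.236, -2.206, -0.002]
force: [-0.0, -3.4, 1.7]
finger_gap: -0.0001
```

Request:
{"api": "send_rows", "payload": {
  "deltas": [
    [[0,0,0],[0.1,0,0],-1],
    [[0,0,0],[0.1,0,0],-1],
    [[0,0,0],[0.1,0,0],-1],
    [[0,0,0],[0.1,0,0],-1],
    [[0,0,0],[0.1,0,0],-1]
  ]
}}

```text
time: 27.35
position: [0.5732, -0.0237, 0.0324]
tcp_rot: [-2.235, -2.206, -0.004]
force: [0.4, -3.8, 1.2]
finger_gap: 0.0003
```

Run:
```python
from h import *
s=cam("side")
crop(s,180,180,340,300,5,"s25.png")
to([.574,.152,.031])
```

```text
t 27.4 pos [ 0.5729 -0.0226  0.0322] x [0.013  0.9999 0.0037] yaw 89.25464270681358 zax [ 0.0002  0.0037 -1.    ] F [0.8767 1.2704 0.0553] gap 3.6412962422809473e-05
shift units [ 3.492  -0.0231  0.0379]
```

View pics/s25.png

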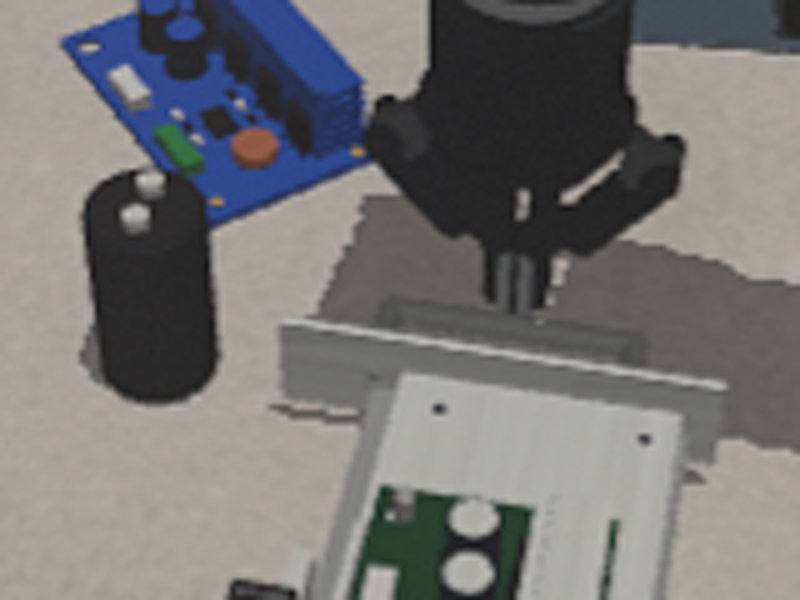

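Request:
{"api": "send_rows", "payload": {
  "deltas": [
    [[0,0,0],[0.06,0,0],-1],
    [[0,0,0],[0.1,0,0],-1],
    [[0,0,0],[0.1,0,0],-1],
    [[0,0,0],[0.1,0,0],-1],
    [[0,0,0],[0.1,0,0],-1]
  ]
}}

```text
time: 27.9
position: [0.5731, -0.0007, 0.0322]
tcp_rot: [-2.235, -2.206, -0.003]
force: [1.9, -2.4, -0.4]
finger_gap: 0.0003
```

Request:
{"api": "send_rows", "payload": {
  "deltas": [
    [[0,0,0],[0.1,0,0],-1],
    [[0,0,0],[0.1,0,0],-1],
    [[0,0,0],[0.1,0,0],-1],
    [[0,0,0],[0.1,0,0],-1],
    [[0,0,0],[0.1,0,0],-1]
  ]
}}

```text
time: 28.4
position: [0.5735, 0.0243, 0.0322]
tcp_rot: [-2.235, -2.206, -0.003]
force: [1.5, -4.5, -0.4]
finger_gap: -0.0001
```

Request:
{"api": "send_rows", "payload": {
  "deltas": [
    [[0,0,0],[0.1,0,0],-1],
    [[0,0,0],[0.1,0,0],-1],
    [[0,0,0],[0.1,0,0],-1],
    [[0,0,0],[0.1,0,0],-1],
    [[0,0,0],[0.1,0,0],-1]
  ]
}}

```text
time: 28.9
position: [0.5738, 0.0493, 0.0323]
tcp_rot: [-2.235, -2.206, -0.003]
force: [1.6, -3.6, -1.0]
finger_gap: -0.0002
```

Run:
```python
from h import *
s=cam("side");t=cam("top")
crop(s,180,200,340,320,5,"s26.png");crop(t,120,160,280,280,5,"t26.png")
to([.574,.152,.031])
```

```text
t 29.0 pos [0.5729 0.0503 0.0322] x [0.013  0.9999 0.004 ] yaw 89.2538538189174 zax [-0.0018  0.004  -1.    ] F [-0.3539 -0.7873  0.9797] gap 5.5572514954268906e-05
shift units [ 2.0346 -0.0051  0.0324]
```

View pics/s26.png

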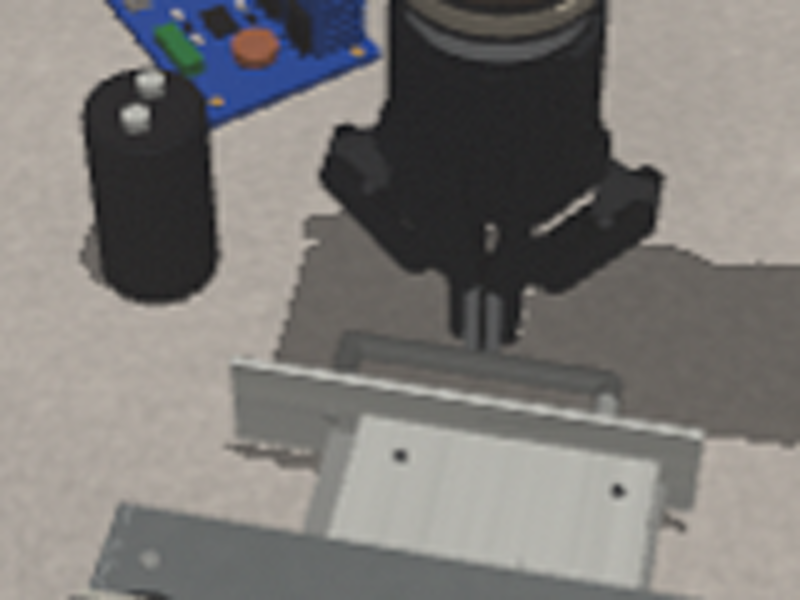

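View pics/t26.png

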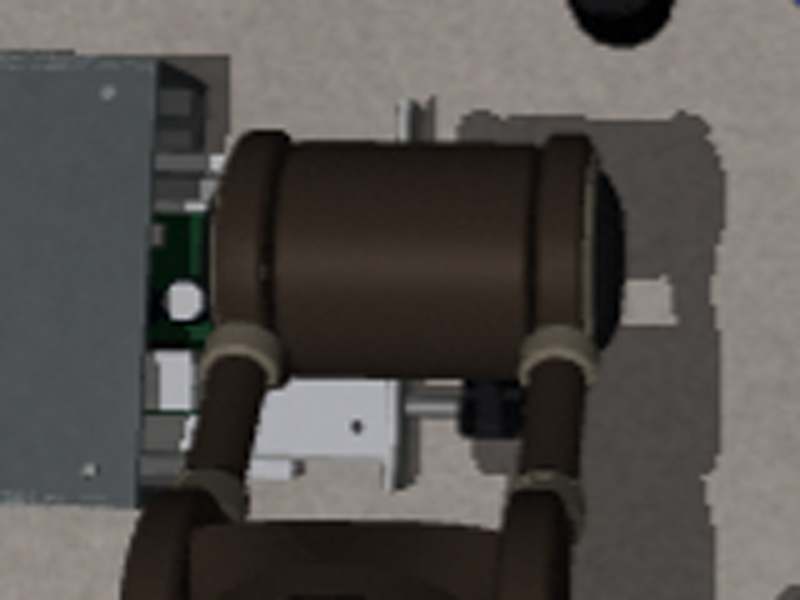

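Request:
{"api": "send_rows", "payload": {
  "deltas": [
    [[0,0,0],[0.06,0,0],-1],
    [[0,0,0],[0.1,0,0],-1],
    [[0,0,0],[0.1,0,0],-1],
    [[0,0,0],[0.1,0,0],-1],
    [[0,0,0],[0.1,0,0],-1]
  ]
}}

```text
time: 29.5
position: [0.5733, 0.0722, 0.0322]
tcp_rot: [-2.234, -2.205, -0.001]
force: [-2.2, -3.9, 1.2]
finger_gap: 0.0001
```

Request:
{"api": "send_rows", "payload": {
  "deltas": [
    [[0,0,0],[0.1,0,0],-1],
    [[0,0,0],[0.1,0,0],-1],
    [[0,0,0],[0.1,0,0],-1],
    [[0,0,0],[0.1,0,0],-1],
    [[0,0,0],[0.1,0,0],-1]
  ]
}}

```text
time: 30.0
position: [0.5737, 0.0973, 0.0322]
tcp_rot: [-2.234, -2.205, -0.001]
force: [-2.3, -3.0, -0.6]
finger_gap: 0.0004
```

Request:
{"api": "send_rows", "payload": {
  "deltas": [
    [[0,0,0],[0.1,0,0],-1],
    [[0,0,0],[0.1,0,0],-1],
    [[0,0,0],[0.1,0,0],-1],
    [[0,0,0],[0.1,0,0],-1],
    [[0,0,0],[0.1,0,0],-1]
  ]
}}

```text
time: 30.5
position: [0.5745, 0.1223, 0.0323]
tcp_rot: [-2.234, -2.206, -0.002]
force: [-2.1, -3.3, -0.7]
finger_gap: 0.0
```

Request:
{"api": "send_rows", "payload": {
  "deltas": [
    [[0,0,0],[0.08,0,0],-1],
    [[0,0,0],[0.06,0,0],-1],
    [[0,0,0],[0.05,0,0],-1],
    [[0,0,0],[0.05,0,0],-1]
  ]
}}

```text
time: 30.9
position: [0.5751, 0.1341, 0.0326]
tcp_rot: [-2.235, -2.206, -0.003]
force: [-0.7, -3.2, -1.9]
finger_gap: -0.0
```

Run:
```python
from h import *
s=cam("side");t=cam("top")
crop(s,180,200,340,320,5,"s27.png");crop(t,100,160,260,280,5,"t27.png")
to([.574,.152,.031])
```

```text
t 31.0 pos [0.5755 0.1345 0.0329] x [0.0131 0.9999 0.0034] yaw 89.24750151336848 zax [ 0.0014  0.0034 -1.    ] F [-0.4948 -1.0492  0.1886] gap -2.9665911636715354e-05
shift units [ 0.3493 -0.0341  0.0384]
```

View pics/s27.png

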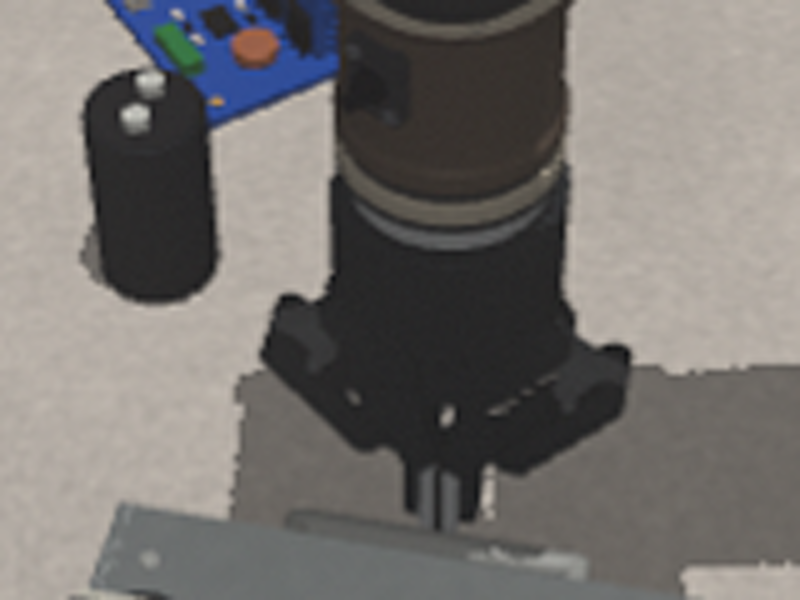

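Request:
{"api": "send_rows", "payload": {
  "deltas": [
    [[0,0,0],[0.04,0,0],-1],
    [[0,0,0],[0.05,0,0],-1],
    [[0,0,0],[0.05,0,0],-1],
    [[0,0,0],[0.05,0,0],-1],
    [[0,0,0],[0.04,0,0],-1]
  ]
}}

```text
time: 31.5
position: [0.5756, 0.1456, 0.0329]
tcp_rot: [-2.235, -2.206, -0.005]
force: [0.6, -3.7, -0.2]
finger_gap: -0.0001
```

Request:
{"api": "send_rows", "payload": {
  "deltas": [
    [[0,0,0],[0.03,0,0],-1],
    [[0,0,0],[0.03,0,0],-1],
    [[0,0,0],[0.02,0,0],-1],
    [[0,0,0],[0.02,0,0],-1]
  ]
}}

```text
time: 31.9
position: [0.5757, 0.1505, 0.0329]
tcp_rot: [-2.235, -2.206, -0.004]
force: [1.3, -3.4, 0.0]
finger_gap: 0.0001
```

Request:
{"api": "send_rows", "payload": {
  "deltas": [
    [[0,0,0],[0.02,0,0],-1],
    [[0,0,0],[0.02,0,0],-1]
  ]
}}

```text
time: 32.1
position: [0.5756, 0.1516, 0.0329]
tcp_rot: [2.235, 2.208, 0.002]
force: [2.7, -7.2, 1.0]
finger_gap: -0.0001
```

Request:
{"api": "send_rows", "payload": {
  "deltas": [
    [[0,0,0],[0.01,0,0],-1],
    [[0,0,0],[0,0,0],-1]
  ]
}}

```text
time: 32.3
position: [0.5756, 0.1516, 0.0329]
tcp_rot: [2.235, 2.208, 0.002]
force: [2.3, -7.1, 0.4]
finger_gap: 0.0
```

Run:
```python
from h import *
s=cam("side");t=cam("top")
crop(s,180,200,340,320,5,"s28.png");crop(t,100,160,260,280,5,"t28.png")
to([.574,.152,.031])
```

```text
t 32.4 pos [0.5756 0.1516 0.0329] x [0.0122 0.9999 0.0006] yaw 89.30047027804545 zax [ 0.0009  0.0006 -1.    ] F [ 2.047  -7.1446  1.2338] gap 0.00029358115659727134
shift units [ 0.0074 -0.033   0.038 ]
```

View pics/t28.png

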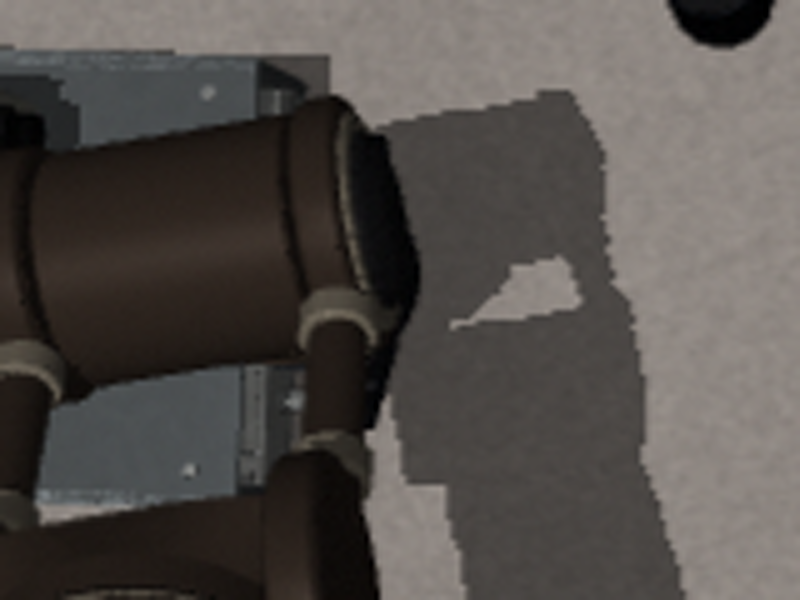

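Request:
{"api": "send_rows", "payload": {
  "deltas": [
    [[0,0,0],[0.02,0,0],-1],
    [[0,0,0],[0,0,0],-1]
  ]
}}

```text
time: 32.6
position: [0.5757, 0.1517, 0.0329]
tcp_rot: [2.233, 2.208, -0.0]
force: [1.9, -9.4, 0.8]
finger_gap: -0.0
```

Request:
{"api": "send_rows", "payload": {
  "deltas": [
    [[0,0,0],[0.02,0,0],-1],
    [[0,0,0],[0,0,0],-1]
  ]
}}

```text
time: 32.8
position: [0.5756, 0.1518, 0.0329]
tcp_rot: [2.232, 2.208, -0.002]
force: [2.5, -12.0, 1.6]
finger_gap: -0.0
```

Request:
{"api": "send_rows", "payload": {
  "deltas": [
    [[0,0,0],[-0.06,0,0],-1],
    [[0,0,0],[-0.2,0,0],-1],
    [[0,0,0],[-0.5,0,0],-1],
    [[0,0,0],[-0.5,0,-0.3],-1],
    [[0,0,0],[-0.5,0,-0.6],-1]
  ]
}}

```text
time: 33.3
position: [0.5704, 0.0665, 0.0749]
tcp_rot: [-2.23, -2.202, 0.005]
force: [0.3, 0.4, 0.7]
finger_gap: -0.0001
```

Request:
{"api": "send_rows", "payload": {
  "deltas": [
    [[0,0,0],[-0.7,0,-0.6],-1],
    [[0,0,0],[-0.8,-0.3,-0.6],-1],
    [[0,0,0],[-0.8,-0.5,-0.4],-1],
    [[0,0,0],[-0.8,-0.5,0],-1],
    [[0,0,0],[-0.6,-0.3,0],-1]
  ]
}}

```text
time: 33.8
position: [0.4913, -0.1159, 0.156]
tcp_rot: [-2.235, -2.205, -0.004]
force: [-0.1, -0.6, 0.2]
finger_gap: -0.0001
```

Request:
{"api": "send_rows", "payload": {
  "deltas": [
    [[0,0,0],[-0.6,-0.4,0],-1],
    [[0,0,0],[-0.3,-0.2,0],-1],
    [[0,0,0],[0,0,0],-1],
    [[0,0,0],[0,0,0],-1]
  ]
}}

```text
time: 34.2
position: [0.4622, -0.1589, 0.1551]
tcp_rot: [-2.235, -2.204, -0.005]
force: [-0.7, 0.5, -0.3]
finger_gap: 0.0
```

Run:
```python
from h import *
s=cam("side");t=cam("top")
cv2.imwrite("pics/s29.png",s["color"][:,:,::-1]);cv2.imwrite("pics/t29.png",t["color"][:,:,::-1])
crop(s,180,240,340,360,5,"s29c.png");crop(t,120,160,200,280,5,"t29c.png")
to([.574,.152,.031])
```

```text
t 34.3 pos [ 0.4627 -0.1585  0.1551] x [0.0123 0.9999 0.0033] yaw 89.29699237991818 zax [ 0.0004  0.0033 -1.    ] F [-1.3766  0.2103  0.5202] gap -0.00027307276926958566
shift units [6.2278 2.1483 2.5034]
```

View pics/t29.png

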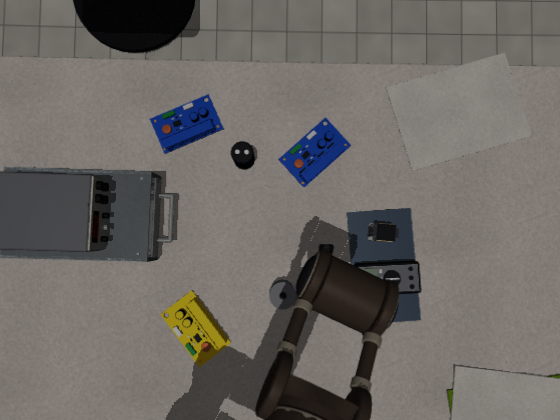

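View pics/s29.png

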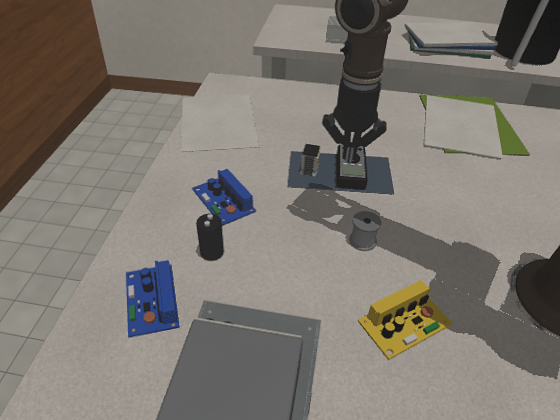

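View pics/t29c.png

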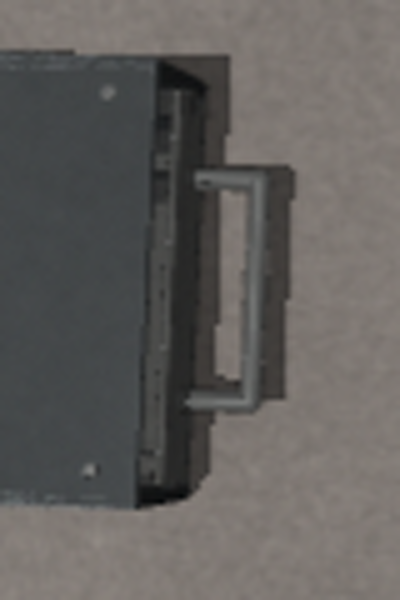

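Run:
```python
from h import *
t=cam("top")
T=lambda u,v:((u+.5)/5-.5+120,(v+.5)/5-.5+160)
for u in [(268,180),(259,400)]: print("handle front",onz(t,T(*u),.036))
for u in [(186,90),(163,485)]: print("flange top",onz(t,T(*u),.058))
```

```text
handle front [0.6243 0.1627 0.036 ]
handle front [0.5249 0.1638 0.036 ]
flange top [0.662  0.1955 0.058 ]
flange top [0.4872 0.2    0.058 ]
```

Run:
```python
from cell import r
print(r.job_done())
```

```text
the job is handed in; nothing more can be done
None
```

The tray is put away: fully home, with the transformer standing upright on the mat and the power board square on its stud. I handed the job in at about 34 s of the 72 s allowed.

- **Transformer:** I gripped it across the bobbin, lifted it off and set it on the free far end of the mat, next to the meter. Touchdown force was under 10 N, and the last pictures show it upright.
- **Power board:** I pushed it round by the heatsink until it lay along the side lip. The top view put its inner edge within about 0.1° of the rack axis.
- **Lever:** I pressed the pad down about 11 mm (about 6 N) and held it there until the tray was about 30 mm in. Then I let it go.
- **Tray:** I pushed it in by the handle at about 50 mm/s with 3 to 4 N, slowing to the stop. At the stop the force rose to 12 N with no further movement, and after I let go the handle's front face stood where home requires (world y 0.163).

**Checks that disagreed or could not be made:**
- With the tray part-way in, the automatic edge fit gave the board as about 1.2° off square. The mouth's shadow crossed that edge, and the picture itself showed the edge still parallel to the lip within about 1°.
- Once the tray was home, the board and the lever were hidden inside the chassis, so I could not check either again.
- The two cameras differed from each other by 2 to 5 mm; I used values in between.

The meter, spool, capacitor and the look-alike boards were not touched. The arm stood clear of everything at hand-in.

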